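# Balance the washed grill press and board on upturned bowls to dry

## Task

Set the washing-up to dry in the air: first lift the grill press off the wooden paddle board and balance it level on top of the larger upturned bowl, then balance the board level on top of the smaller upturned bowl. Each must stay there by itself, clear of everything but its bowl. Do not shift the bowls or disturb anything else on the counter.

Things in the scene. Friction and masses are not known exactly. Their poses are not given: they have to be found in the camera images.
- press: Grill press (steak weight): flat dark iron plate 160 x 96 x 8 mm (long side along its x) with a dark wooden bar handle on two posts above it. Weighs about 0.75 kg. Origin: centre of the plate's underside, which is also directly below its centre of mass. z up. At the start it lies on the board. Its highest point is the handle's top, 58 mm above the origin.
- press_handle (a point): Centre of the press's handle bar, 48 mm above the press's underside. The bar is 110 mm long (along the press's x), 24 mm wide (y) and 20 mm high (38 to 58 mm above the underside), over two 12 mm posts 38 mm either side of the centre; pinch it across y from above.
- board: Light wooden paddle board lying flat, 200 mm long (along its x) and 14 mm thick: a blade 140 mm long and 58 mm wide (x from -40 to +100 mm) and a neck handle 60 mm long and 24 mm wide (x from -100 to -40 mm). Weighs about 0.16 kg. Origin: middle of its whole length, on the underside. z up.
- board_balance (a point): The board's balance point (below its centre of mass), on the underside, on the centre line, 15 mm from the origin towards the blade. There the board is 58 mm wide and can be pinched across y from above.
- big_bowl: The larger of two plain steel bowls, standing loose upside down: 170 mm across its narrow flat rim, 66 mm high, a smooth dome without a foot (half an ellipsoid; its top curves with a radius of about 105 mm). Weighs about 0.6 kg. Origin: centre of the rim's circle, on the counter.
- big_bowl_crown (a point): Highest point of the larger bowl's dome, 66 mm above its origin.
- small_bowl: The smaller upturned steel bowl, of the same shape: 132 mm across its narrow flat rim, 56 mm high, its top curves with a radius of about 74 mm. Weighs about 0.4 kg. Origin: centre of the rim's circle, on the counter.
- small_bowl_crown (a point): Highest point of the smaller bowl's dome, 56 mm above its origin.
- mill: Dark wooden pepper mill standing upright close beside the larger bowl, 200 mm tall, 54 mm across. Origin: centre of its underside. To be left alone.
- oil: Green glass oil bottle standing close beside the smaller bowl, 210 mm tall, 56 mm across. Origin: centre of its underside. To be left alone.
- jar: Clear storage jar with a steel lid, 110 mm tall, 80 mm across. Origin: centre of its underside. To be left alone.
- mug: White mug, 90 mm tall, 80 mm across, handle at its +y side reaching about 75 mm from its axis. Origin: centre of its underside. To be left alone.
- tin: Food tin standing between the robot and the work, 90 mm tall, 70 mm across. Origin: centre of its underside. To be left alone.
Things that resemble listed ones, but are neither listed nor needed, are in the scene too. What is shaped like the small_bowl but pink is not meant.

How it is judged:
By the outcome, as a careful person would: the job done as asked, in the order asked, and still so for the second after the job is handed in, with the robot touching nothing.
It also fails if it takes over 67 s, if anything falls off the work surface, if the arm or the gripper's body presses on something with over 40 N, if the wrist force passes 120 N, or if a joint passes its speed limit or range.

## Robot

A 7-joint arm with a two-finger parallel gripper is mounted at the origin on the work surface. World frame = base frame: x ahead of the robot, y to its left, z up, the work surface at z = 0. Lengths are in m, angles in rad, forces in N, time in s.
With the tool pointing down it reaches from about 0.4 to 0.85 m from the base axis. Payload 10.4 kg.
Tool frame: the origin (TCP) lies between the finger pads; the fingertips stand manip.tip_extent ahead of it and the grasp point (between the pads) lies 6 mm ahead of it (manip.tip_extent is the distance from the TCP to the fingertips, in m); z points along the fingers, y is the line along which they close (so a half turn about z gives the same grasp; the last joint's range is limited). The gripper opens to 85 mm and grips with 20 to 120 N. Pads are 22 mm wide; open, the fingers measure 114 mm over their backs; the gripper's body (76 mm by 85 mm) begins 54 mm behind the grasp point. The pads swing forward as they close: fully open they stand 13 mm farther back than shut.
Start: joints at [-1.22, 0.332, -0.065, 1.46, 0.022, 1.35, -0.088], TCP at [0.228, 0.582, 0.256] pointing down, gripper open.
Joint ranges: [-2.6, 2.6], [-0.5, 2.12], [-1.47, 1.34], [0.16, 2.42], [-1.27, 4.41], [0.06, 2.06], [-2.6, 2.6]. Speed limits (rad/s): [2.22, 2.22, 2.79, 2.79, 3.14, 3.14, 3.14].

## Interface

Orientations are given as a unit quaternion [x, y, z, w].
In Python, from workcell import get_obs, optics, workorder, manip gives the robot as it stands.
- The arm moves only by the tool jog_arm, never from a script. Its argument "increments" is a list of rows, each a list of 7 numbers: the shift along the tool's x, y, z in m, then the turn, a rotation vector about the tool's x, y, z in rad, then the opening, from -1 (shut) to 1 (fully open). A call has 1 to 5 rows; each row is the pose to reach, as a shift and turn from the pose commanded when the call began, along the tool's axes at that moment; what a row does not reach only later rows make up. A row lasts 1/12 s, in which the tool goes at most 41.7 mm and 7.16 degrees, less where a joint would pass 70% of its speed; a pose out of reach is approached as far as the arm can. A call with a gripper value outside its range is refused whole. The fingers move at their own pace and stop on an object; "grip_force" is the grip in N (left out, the last holds). Time passes only in rows, so rows that repeat a pose let the fingers close. It gives the time, the measured TCP pose, the force, the opening and the grip force at its end, in the units of the state.
- get_obs(): the state, without advancing time (a new reading comes with each control period).
- optics.camera(name): name is "scene" or "top" or "wrist"; returns a dict with "color" (420x560x3 uint8, red, green, blue), "depth" (420x560 float32, m along the optical axis (not along the pixel's ray), 0 where there is no reading), "K" (3x3 intrinsics, pixels), "R" (3x3) and "t" (3): a world point X has camera coordinates R X + t. Camera axes: x right, y down, z forward; pixel columns grow to the right and rows downward; lengths in m; the calibration is good to about 2 mm. A picture is of the moment at which its call begins.
- workorder.hand_in(): hands the job in; it is judged then, once.
The state is a dict: "clock": time; "joint_pos": joint angles; "joint_velocities": joint speeds; "tau": joint torques, N m; "position": TCP position; "ee_rot": TCP orientation; "ft_force": force on the tool from outside, world axes, zero at the start; "torque": the same for the moment, N m; "grip_width": opening from 0.0 (shut) to 1.0 (fully open); "grasp_force": force on a finger pad.
Only numpy, scipy, OpenCV 4.12 (cv2) and the standard library are available. Lean on these libraries where they do the work, as an engineer would, in place of code of your own. Each camera call takes 0.05 s, during which the arm holds its last target. There are 200 camera calls.

## Working session

There is one attempt and no reset: what is moved stays moved. The work goes in short steps, Python scripts to look and compute and a tool call to move; the robot and the scene stay as the last step left them, time stands still between calls to the robot, and variables do not carry over. Pictures are saved under pics/ and viewed, at most 10 in all, crops included, and the job is handed in when it is done.

Besides the shell and the picture viewer there is one more tool, called as a command line: name --pt "numbers of a row" for each row, then --argument value for the rest. jog_arm: Moves the arm, as the interface text tells. Its arguments: {"type":"object","properties":{"increments":{"type":"array"},"grip_force":{"type":"number"}},"required":["increments"]}

```bash
mkdir -p pics; ls
cat > h.py <<'E'
import numpy as np, cv2
from workcell import get_obs, optics, workorder, manip
from scipy.spatial.transform import Rotation as Rn
def cam(n):
    c=optics.camera(n); return c
def cloud(c):
    d=c["depth"];v,u=np.mgrid[:d.shape[0],:d.shape[1]]
    K=c["K"]; P=np.stack([(u-K[0,2])/K[0,0]*d,(v-K[1,2])/K[1,1]*d,d],-1)
    return (P-c["t"])@c["R"]
def save(c,n,crop=None,s=1):
    im=c["color"][:,:,::-1]
    if crop: im=im[crop[1]:crop[3],crop[0]:crop[2]]
    cv2.imwrite("pics/"+n,cv2.resize(im,None,fx=s,fy=s,interpolation=cv2.INTER_CUBIC))
E
python3 - <<'E'
from h import *
o=get_obs(); print(o); print(manip.tip_extent)
for n in("scene","top"):
    c=cam(n); save(c,n+".png"); np.savez(n+".npz",**c); print(n,c["K"].tolist(),(-c["R"].T@c["t"]).round(3),c["R"].round(2).tolist())
E
```

```text
pics
{'clock': 0.0, 'joint_pos': array([-1.21960895,  0.33288192, -0.06471732,  1.46093577,  0.02162868,
        1.34990143, -0.08852139]), 'joint_velocities': array([ 3.41479601e-04, -2.50233443e-03, -1.62439698e-03,  2.09709993e-06,
       -3.53507711e-04, -5.29129830e-04, -3.70774906e-05]), 'tau': array([ 7.32838515e-06, -6.25448227e+01,  4.93569416e-02, -3.91606522e+01,
        1.63526827e-02,  9.90041415e-03,  6.30473295e-06]), 'position': array([0.22809369, 0.58152883, 0.25551233]), 'ee_rot': array([ 1.85796641e-01,  9.82587959e-01, -7.09330633e-04, -8.91420423e-05]), 'ft_force': array([ 0.24793348, -0.12435764, -0.40370673]), 'torque': array([-0.01709728,  0.0756092 ,  0.03114645]), 'grasp_force': 0.0, 'grip_width': 1.0002190207802109}
0.025
scene [[420.68835647417376, 0.0, 278.2594198286436], [0.0, 420.68835647417376, 211.61301940700878], [0.0, 0.0, 1.0]] [1.188 0.128 0.797] [[-0.3, 0.95, 0.01], [0.69, 0.22, -0.69], [-0.66, -0.2, -0.73]]
top [[427.0312219103346, 0.0, 279.57385660518], [0.0, 427.0312219103346, 205.84445378072954], [0.0, 0.0, 1.0]] [ 0.354 -0.046  1.168] [[0.02, -1.0, 0.03], [-0.98, -0.03, -0.19], [0.19, -0.02, -0.98]]
```

View pics/top.png

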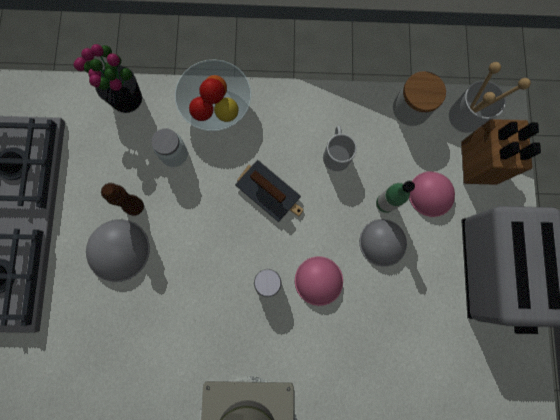

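View pics/scene.png

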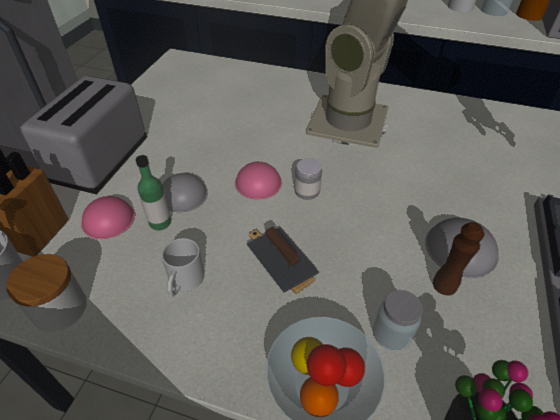

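The top view shows the large steel bowl at (118,250) with the mill at (125,200), and the small steel bowl at (383,243) with the oil bottle at (395,195). The press is at (267,190) on the board, whose neck tip shows at (298,210). The tin is at (267,283), the mug at (341,150) and the jar at (167,145).

Possible mix-ups, by top-view pixel:
- **Bowls:** pink ones at (319,280) and (432,193), not wanted. The glass fruit bowl at (213,97) isn't either. The grey domes at (118,250) and (383,243) match the description.
- **Press:** only one, at (267,190).

```bash
cat >> h.py <<'E'
from scipy.optimize import least_squares
def dome(P,c0,a,c):
    Q=P.reshape(-1,3); Q=Q[np.isfinite(Q).all(1)]
    m=(np.hypot(Q[:,0]-c0[0],Q[:,1]-c0[1])<a*.85)&(Q[:,2]>c*.45)&(Q[:,2]<c+.01); Q=Q[m]
    f=lambda p:np.sqrt(((Q[:,0]-p[0])/a)**2+((Q[:,1]-p[1])/a)**2+((Q[:,2]-p[2])/c)**2)-1
    r=least_squares(f,[*c0,0],loss="soft_l1",f_scale=.02); return r.x.round(4),len(Q),np.abs(r.fun).mean().round(3)
E
python3 - <<'E'
from h import *
for n in("top","scene"):
    c=dict(np.load(n+".npz")); P=cloud(c)
    px={"top":[(118,250),(383,243)],"scene":[(462,240),(187,188)]}[n]
    for (u,v),a,h in zip(px,(.085,.066),(.066,.056)):
        p=P[v,u]; print(n,p.round(3),dome(P,p[:2],a,h))
    for name,(u,v) in {"top":dict(mill=(115,194),oil=(398,194),jar=(165,140),mug=(341,148),tin=(267,281),toaster=(490,230),pink=(319,278)),"scene":{}}[n].items():
        print(name,P[v,u].round(3))
    # press
    u,v={"top":(267,187),"scene":(282,247)}[n]; p=P[v,u]; print("handle px",p.round(3))
    near=np.hypot(P[...,0]-p[0],P[...,1]-p[1])<.16
    for lab,lo,hi in(("handle",.060,.085),("plate",.017,.032),("brd",.008,.017)):
        m=near&(P[...,2]>lo)&(P[...,2]<hi)
        k,L,S,C=cv2.connectedComponentsWithStats(m.astype(np.uint8))
        i=1+S[1:,4].argmax(); q=P[L==i]
        r=cv2.minAreaRect((q[:,:2]*1000).astype(np.float32)); print(lab,S[i,4],np.round(r[0],1),np.round(r[1],1),round(r[2],1),q.mean(0).round(4))
c=dict(np.load("top.npz")); save(c,"crop.png",(220,140,320,240),5)
E
```

```text
top [0.441 0.34  0.062] (array([4.477e-01, 3.632e-01, 1.000e-04]), 2110, np.float64(0.022))
top [ 0.475 -0.345  0.057] (array([ 4.852e-01, -3.596e-01,  3.000e-04]), 1183, np.float64(0.025))
mill [0.56  0.314 0.19 ]
oil [ 0.586 -0.359  0.154]
jar [0.722 0.228 0.113]
mug [ 0.75  -0.245  0.008]
tin [ 0.37  -0.044  0.091]
toaster [ 0.501 -0.577  0.162]
pink [ 0.381 -0.177  0.059]
handle px [ 0.614 -0.037  0.074]
handle 386 [618.5 -38.8] [108.4  24.7] 50.7 [ 0.6172 -0.0387  0.0721]
plate 1581 [620.9 -35.6] [166.9  96.7] 51.1 [ 0.6155 -0.0382  0.0228]
brd 87 [ 568.7 -118.7] [32.5 23.7] 57.9 [ 0.5682 -0.119   0.0142]
scene [0.581 0.315 0.169] (array([0.5075, 0.349 , 0.0431]), 410, np.float64(0.046))
scene [ 0.502 -0.33   0.048] (array([ 4.830e-01, -3.594e-01, -1.000e-04]), 855, np.float64(0.021))
handle px [ 0.631 -0.034  0.072]
handle 493 [620.1 -37.2] [109.9  25.2] 50.6 [ 0.6244 -0.0348  0.0707]
plate 1864 [619.3 -37.5] [161.7  97.1] 50.3 [ 0.6325 -0.0326  0.0223]
brd 140 [669.1  30.6] [13.1 57.6] 51.5 [0.6714 0.0289 0.0133]
```

View pics/crop.png

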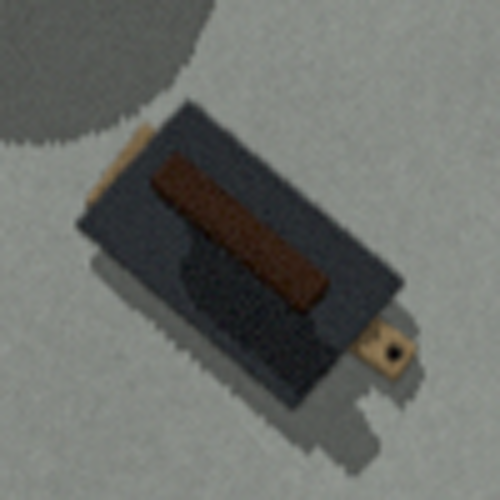

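The crop confirms the dark iron plate with its wooden bar lying on the board. The neck tip with its hole is at the lower right and the blade end at the upper left. Next I'll measure the obstacles, refine the bowl centres and compute the first move.

```bash
cat >> h.py <<'E'
def go(x,y,z,yaw_y,o=None):
    """tool-frame shift/turn from present measured pose to TCP x,y,z with tool y at world angle yaw_y (deg), pointing down"""
    o=o or get_obs(); R0=Rn.from_quat(o["ee_rot"]); a=np.radians(yaw_y)
    Y=np.array([np.cos(a),np.sin(a),0]);Z=np.array([0,0,-1.]);R1=Rn.from_matrix(np.stack([np.cross(Y,Z),Y,Z],1))
    d=R0.inv().apply(np.array([x,y,z])-o["position"]); r=(R0.inv()*R1).as_rotvec()
    print("pos",o["position"].round(4),"F",o["ft_force"].round(1),"w",round(o["grip_width"],3),"gf",round(o["grasp_force"],1),"t",round(o["clock"],2))
    print("shift",d.round(4),"turn",r.round(3)); return d,r
E
python3 - <<'E'
from h import *
for n in("top","scene"):
    c=dict(np.load(n+".npz")); P=cloud(c); ok=c["depth"]>0
    print(n,dome(P,(.448,.360),.085,.066),dome(P,(.484,-.3595),.066,.056))
    if n=="scene":
        m=(P[...,1]<.31)|(P[...,0]<.5); print(dome(P[m],(.448,.36),.085,.066))
    for nm,b in dict(mill=(.5,.68,.24,.38,.05,.21),oil=(.53,.66,-.43,-.30,.06,.22),pink2=(.5,.72,-.6,-.44,.01,.06),toaster=(.3,.6,-.8,-.42,.12,.25),pink1=(.3,.45,-.26,-.1,.01,.07)).items():
        m=ok&(P[...,0]>b[0])&(P[...,0]<b[1])&(P[...,1]>b[2])&(P[...,1]<b[3])&(P[...,2]>b[4])&(P[...,2]<b[5])
        q=P[m]; print(nm,len(q), q.min(0).round(3),q.max(0).round(3),np.median(q,0).round(3)) if len(q) else 0
go(.619,-.038,.25,-39.3)
E
```

```text
top (array([ 4.474e-01,  3.625e-01, -1.000e-04]), 2380, np.float64(0.021)) (array([ 4.847e-01, -3.588e-01, -1.000e-04]), 1326, np.float64(0.026))
mill 663 [0.501 0.303 0.05 ] [0.592 0.367 0.205] [0.562 0.316 0.16 ]
oil 637 [ 0.566 -0.393  0.061] [ 0.62  -0.339  0.215] [ 0.587 -0.358  0.139]
pink2 1795 [ 0.501 -0.6    0.01 ] [ 0.72 -0.44  0.06] [ 0.618 -0.498  0.042]
toaster 8362 [ 0.3   -0.735  0.12 ] [ 0.561 -0.574  0.199] [ 0.428 -0.63   0.19 ]
pink1 1669 [ 0.317 -0.241  0.011] [ 0.438 -0.121  0.06 ] [ 0.376 -0.178  0.043]
scene (array([ 4.454e-01,  3.630e-01, -4.000e-04]), 1323, np.float64(0.015)) (array([ 4.831e-01, -3.589e-01, -3.000e-04]), 916, np.float64(0.021))
(array([ 4.455e-01,  3.630e-01, -4.000e-04]), 1180, np.float64(0.015))
mill 1397 [0.503 0.304 0.05 ] [0.594 0.379 0.203] [0.584 0.324 0.149]
oil 1102 [ 0.574 -0.388  0.061] [ 0.625 -0.337  0.212] [ 0.607 -0.357  0.131]
pink2 2196 [ 0.5   -0.599  0.01 ] [ 0.72 -0.44  0.06] [ 0.646 -0.5    0.039]
toaster 6070 [ 0.3   -0.741  0.12 ] [ 0.564 -0.571  0.195] [ 0.472 -0.622  0.186]
pink1 1180 [ 0.334 -0.24   0.01 ] [ 0.44  -0.12   0.058] [ 0.403 -0.171  0.039]
pos [0.2281 0.5816 0.2556] F [0.2 0.3 0.8] w 0.998 gf 0.0 t 0.1
shift [-0.5901 -0.434   0.0062] turn [-1.000e-03  1.000e-03  1.883e+00]
```

jog_arm --pt "-0.147 -0.109 0 0 0 0.471 0.3" --pt "-0.147 -0.109 0 0 0 0.471 0.3" --pt "-0.147 -0.109 0 0 0 0.471 0.3" --pt "-0.147 -0.109 0 0 0 0.471 0.3" --pt "-0.147 -0.109 0 0 0 0.471 0.3"

```text
clock: 0.52
position: [0.3291, 0.4214, 0.2563]
ee_rot: [0.416, 0.909, -0.001, 0.001]
ft_force: [0.6, 0.0, -0.0]
grip_width: 0.653
grasp_force: 0.0
```

jog_arm --pt "-0.18 -0.03 0 0 0 0.471 0.3" --pt "-0.18 -0.03 0 0 0 0.471 0.3" --pt "-0.18 -0.03 0 0 0 0.471 0.3" --pt "-0.18 -0.03 0 0 0 0.471 0.3" --pt "-0.18 -0.03 0 0 0 0.471 0.3"

```text
clock: 0.93
position: [0.4252, 0.2664, 0.2564]
ee_rot: [0.617, 0.787, -0.0, 0.001]
ft_force: [-0.2, -0.1, 0.9]
grip_width: 0.648
grasp_force: 0.0
```

jog_arm --pt "-0.174 0.055 0 0 0 0.471 0.3" --pt "-0.174 0.055 0 0 0 0.471 0.3" --pt "-0.174 0.055 0 0 0 0.471 0.3" --pt "-0.174 0.055 0 0 0 0.471 0.3" --pt "-0.174 0.055 0 0 0 0.471 0.3"

```text
clock: 1.35
position: [0.5215, 0.1115, 0.2564]
ee_rot: [0.783, 0.622, -0.0, 0.001]
ft_force: [-0.1, -0.3, 0.5]
grip_width: 0.647
grasp_force: 0.0
```

jog_arm --pt "-0.13 0.128 0 0 0 0.471 0.3" --pt "-0.13 0.128 0 0 0 0.471 0.3" --pt "-0.13 0.128 0 0 0 0.471 0.3" --pt "-0.13 0.128 0 0 0 0.471 0.3" --pt "-0.13 0.128 0 0 0 0.471 0.3"

```text
clock: 1.77
position: [0.6177, -0.0428, 0.2559]
ee_rot: [0.906, 0.422, -0.001, 0.001]
ft_force: [-0.1, -0.8, -0.6]
grip_width: 0.648
grasp_force: 0.0
```

Run:
```python
from h import *
go(.619,-.038,.20,-39.3)
c=cam("wrist"); save(c,"w1.png"); np.savez("w1.npz",**c); P=cloud(c)
p=np.array([.619,-.038]); near=np.hypot(P[...,0]-p[0],P[...,1]-p[1])<.13
for lab,lo,hi in(("handle",.060,.085),("plate",.017,.032),("brd",.008,.017)):
    m=near&(P[...,2]>lo)&(P[...,2]<hi)&(c["depth"]>0)
    k,L,S,C=cv2.connectedComponentsWithStats(m.astype(np.uint8))
    for i in range(1,k):
        if S[i,4]<150: continue
        q=P[L==i]; r=cv2.minAreaRect((q[:,:2]*1000).astype(np.float32)); print(lab,S[i,4],np.round(r[0],1),np.round(r[1],1),round(r[2],1),q.mean(0).round(4))
```

```text
pos [ 0.6177 -0.0428  0.2559] F [-0.1 -0.8 -0.6] w 0.648 gf 0.0 t 1.77
shift [ 0.0046 -0.0022  0.0559] turn [ 0.002  0.002 -0.013]
handle 2840 [618.5 -35.5] [109.4  24. ] 50.7 [ 0.6208 -0.0327  0.072 ]
plate 9992 [618.4 -35.6] [159.7  96.2] 50.7 [ 0.6251 -0.0279  0.0224]
brd 506 [668.4  32.9] [10.2 58. ] 52.9 [0.6702 0.031  0.0141]
brd 386 [ 567.3 -118.1] [27.6 23.9] 56.0 [ 0.5673 -0.1177  0.0142]
```

View pics/w1.png

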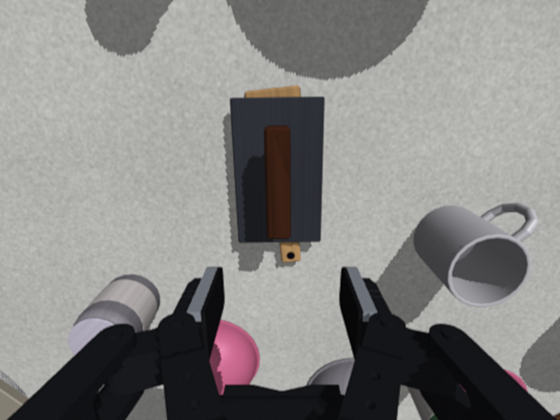

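The wrist view shows the press squarely ahead, with its handle at (278,180) and the board's neck hole at (290,254). The 55 mm finger opening straddles the bar. The press centre is (0.6185,-0.036), yaw 50.7°.

jog_arm --pt "0.0054 -0.003 0.03 0 0 -0.013 0.3" --pt "0.0054 -0.003 0.065 0 0 -0.013 0.3" --pt "0.0054 -0.003 0.1 0 0 -0.013 0.3" --pt "0.0054 -0.003 0.13 0 0 -0.013 0.3" --pt "0.0054 -0.003 0.15 0 0 -0.013 0.3"

```text
clock: 2.23
position: [0.6159, -0.0302, 0.1027]
ee_rot: [0.901, 0.434, -0.002, -0.001]
ft_force: [-0.0, 0.1, -0.7]
grip_width: 0.648
grasp_force: 0.0
```

jog_arm --pt "0 0 0.02 0 0 0 0.3" --pt "0 0 0.032 0 0 0 0.3" --pt "0 0 0.039 0 0 0 0.3" --pt "0 0 0.039 0 0 0 0.3"

```text
clock: 2.57
position: [0.617, -0.0305, 0.0661]
ee_rot: [0.901, 0.434, -0.001, -0.0]
ft_force: [-0.2, -0.5, 0.2]
grip_width: 0.653
grasp_force: 0.0
```

Run:
```python
from h import *
go(.6185,-.0360,.067,-39.3)
```

```text
pos [ 0.617  -0.0305  0.0661] F [-0.2 -0.5  0.2] w 0.653 gf 0.0 t 2.57
shift [-0.0034  0.0046 -0.0009] turn [-0.001  0.001  0.012]
```

jog_arm --pt "-0.0034 0.0046 0 0 0 0.012 0.3" --pt "-0.0034 0.0046 0 0 0 0.012 0.3" --pt "-0.0034 0.0046 0 0 0 0.012 0.3"

```text
clock: 2.82
position: [0.62, -0.0369, 0.0686]
ee_rot: [0.904, 0.428, 0.001, 0.0]
ft_force: [-1.0, -0.2, 0.6]
grip_width: 0.651
grasp_force: 0.0
```

jog_arm --pt "0 0 0 0 0 0 -0.6" --pt "0 0 0 0 0 0 -0.6" --pt "0 0 0 0 0 0 -0.6" --pt "0 0 0 0 0 0 -0.6" --pt "0 0 0 0 0 0 -0.6" --grip_force 60

```text
clock: 3.23
position: [0.6192, -0.0359, 0.0678]
ee_rot: [0.904, 0.428, 0.0, -0.0]
ft_force: [-2.8, 0.4, 6.4]
grip_width: 0.272
grasp_force: 59.1
```

jog_arm --pt "0 0 0 0 0 0 -1" --pt "0 0 0 0 0 0 -1" --pt "0 0 0 0 0 0 -1" --pt "0 0 0 0 0 0 -1" --pt "0 0 0 0 0 0 -1" --grip_force 60

```text
clock: 3.65
position: [0.6192, -0.0359, 0.0678]
ee_rot: [0.904, 0.428, 0.0, -0.0]
ft_force: [-3.6, 0.9, 5.9]
grip_width: 0.271
grasp_force: 59.1
```

jog_arm --pt "0 0 -0.015 0 0 0 -1" --pt "0 0 -0.04 0 0 0 -1" --pt "0 0 -0.07 0 0 0 -1" --pt "0 0 -0.1 0 0 0 -1" --pt "0 0 -0.12 0 0 0 -1"

```text
clock: 4.07
position: [0.6191, -0.0363, 0.1891]
ee_rot: [0.904, 0.428, 0.0, 0.0]
ft_force: [1.8, 0.5, -6.3]
grip_width: 0.272
grasp_force: 60.6
```

jog_arm --pt "0 0 -0.01 0 0 0 -1" --pt "0 0 -0.015 0 0 0 -1" --pt "0 0 -0.015 0 0 0 -1"

```text
clock: 4.32
position: [0.619, -0.036, 0.2019]
ee_rot: [0.904, 0.428, -0.0, -0.0]
ft_force: [0.0, -0.6, -7.5]
grip_width: 0.269
grasp_force: 60.7
```

Run:
```python
from h import *
go(.45,.12,.20,-39.3)
c=cam("top"); save(c,"t2.png",(200,100,360,260),4)
P=cloud(c); m=(np.hypot(P[...,0]-.62,P[...,1]+.04)<.13)&(P[...,2]>.008)&(P[...,2]<.02); k,L,S,C=cv2.connectedComponentsWithStats(m.astype(np.uint8))
for i in range(1,k):
    if S[i,4]>60:
        q=P[L==i]; r=cv2.minAreaRect((q[:,:2]*1000).astype(np.float32)); print(S[i,4],r,q.mean(0))
```

```text
pos [ 0.619  -0.036   0.2019] F [ 0.  -0.6 -7.5] w 0.269 gf 60.7 t 4.32
shift [ 0.0137 -0.2295  0.002 ] turn [-0.001  0.     0.   ]
134 ((572.1451416015625, -114.35232543945312), (43.18339920043945, 24.55950927734375), 54.661163330078125) [ 0.5713672  -0.11421826  0.01444032]
```

jog_arm --pt "0.001 -0.015 0 0 0 0 -1" --pt "0.003 -0.04 0 0 0 0 -1" --pt "0.005 -0.07 0 0 0 0 -1" --pt "0.006 -0.1 0 0 0 0 -1" --pt "0.007 -0.13 0 0 0 0 -1"

```text
clock: 4.78
position: [0.5209, 0.0523, 0.2001]
ee_rot: [0.904, 0.428, -0.002, -0.0]
ft_force: [0.7, 0.4, -6.0]
grip_width: 0.274
grasp_force: 61.0
```

jog_arm --pt "0.001 -0.03 0 0 0 0 -1" --pt "0.003 -0.055 0 0 0 0 -1" --pt "0.005 -0.08 0 0 0 0 -1" --pt "0.006 -0.1 0 0 0 0 -1" --pt "0.006 -0.1 0 0 0 0 -1"

```text
clock: 5.2
position: [0.4458, 0.1225, 0.2004]
ee_rot: [0.903, 0.43, -0.002, -0.001]
ft_force: [0.9, 0.1, -7.5]
grip_width: 0.27
grasp_force: 61.3
```

jog_arm --pt "0.01 -0.01 0 0 0 -0.04 -1" --pt "0.03 -0.025 0 0 0 -0.08 -1" --pt "0.05 -0.042 0 0 0 -0.12 -1" --pt "0.07 -0.06 0 0 0 -0.16 -1" --pt "0.092 -0.078 0 0 0 -0.212 -1"

```text
clock: 5.62
position: [0.4467, 0.243, 0.2015]
ee_rot: [0.852, 0.523, -0.001, -0.0]
ft_force: [0.8, -0.2, -7.7]
grip_width: 0.273
grasp_force: 61.3
```

jog_arm --pt "0.025 -0.013 0 0 0 -0.04 -1" --pt "0.05 -0.025 0 0 0 -0.08 -1" --pt "0.075 -0.04 0 0 0 -0.12 -1" --pt "0.095 -0.052 0 0 0 -0.16 -1" --pt "0.107 -0.057 0 0 0 -0.212 -1"

```text
clock: 6.03
position: [0.4429, 0.3673, 0.2009]
ee_rot: [0.791, 0.612, -0.001, -0.001]
ft_force: [-0.3, 0.9, -7.8]
grip_width: 0.271
grasp_force: 61.3
```

Run:
```python
from h import *
go(.4465,.363,.20,-15)
c=cam("wrist"); save(c,"w2.png"); P=cloud(c); np.savez("w2.npz",**c)
print(dome(P[(c["depth"]>0)],(.447,.363),.085,.066))
c=cam("scene"); P=cloud(c); print(dome(P[c["depth"]>0],(.447,.363),.085,.066)); save(c,"s2.png")
```

```text
pos [0.4429 0.3673 0.2009] F [-0.3  0.9 -7.8] w 0.271 gf 61.3 t 6.03
shift [-0.0032  0.0046  0.0009] turn [-0.002  0.     0.009]
(array([0.447, 0.363, 0.   ]), 0, np.float64(nan))
(array([ 4.454e-01,  3.629e-01, -3.000e-04]), 1306, np.float64(0.015))h.py:19: RuntimeWarning: Mean of empty slice.
  r=least_squares(f,[*c0,0],loss="soft_l1",f_scale=.02); return r.x.round(4),len(Q),np.abs(r.fun).mean().round(3)
  ret = ret.dtype.type(ret / rcount)
```

View pics/s2.png

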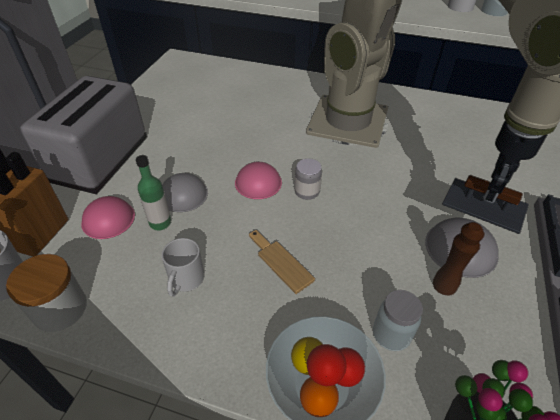

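The scene view shows the press held level at (487,200), above the steel bowl at (462,245) and clear of the mill at (460,260). The bare board lies at (283,262). I'll compare the held press with the bowl in the same cameras so the calibration bias cancels.

jog_arm --pt "-0.003 0.0046 0 0 0 0.009 -1" --pt "-0.003 0.0046 0 0 0 0.009 -1" --pt "-0.003 0.0046 0 0 0 0.009 -1" --pt "-0.003 0.0046 0 0 0 0.009 -1"

```text
clock: 6.47
position: [0.4494, 0.3567, 0.2023]
ee_rot: [0.797, 0.605, -0.0, -0.0]
ft_force: [-0.2, 0.2, -6.9]
grip_width: 0.268
grasp_force: 61.3
```

Run:
```python
from h import *
o=get_obs(); go(.4465,.3628,.13,-15)
for n in("scene","top","wrist"):
    c=cam(n); P=cloud(c); ok=c["depth"]>0
    for lo,hi in((.148,.164),):
        m=ok&(np.hypot(P[...,0]-.4465,P[...,1]-.363)<.115)&(P[...,2]>lo)&(P[...,2]<hi)
        q=P[m]
        if len(q)<100: print(n,len(q)); continue
        k,L,S,C=cv2.connectedComponentsWithStats(m.astype(np.uint8)); i=1+S[1:,4].argmax(); q=P[L==i]
        r=cv2.minAreaRect((q[:,:2]*1000).astype(np.float32)); print(n,len(q),r,np.percentile(q[:,2],[5,50,95]))
        # plane tilt
        A=np.c_[q[:,:2],np.ones(len(q))]; print("slope deg",np.degrees(np.linalg.lstsq(A,q[:,2],rcond=None)[0][:2]).round(2))
```

```text
pos [0.4494 0.3567 0.2023] F [-0.2  0.2 -6.9] w 0.268 gf 61.3 t 6.47
shift [ 0.0051 -0.0045  0.0723] turn [-0.     0.    -0.011]
scene 2054 ((450.9082336425781, 353.9654541015625), (160.063720703125, 99.41128540039062), 74.828857421875) [0.15312278 0.15675891 0.15889589]
slope deg [-1.1   0.37]
top 1413 ((441.6471252441406, 325.4510498046875), (102.49263000488281, 96.08070373535156), 74.64669799804688) [0.15407535 0.15703144 0.16008269]
slope deg [-0.17  0.29]
wrist 26098 ((453.9927978515625, 375.9537353515625), (119.51947784423828, 96.71611022949219), 74.42616271972656) [0.1559981  0.15708481 0.1581427 ]
slope deg [-0.19  0.06]
```

jog_arm --pt "0 0 0 0 0 0 -1" --pt "0 0 0 0 0 0 -1" --pt "0 0 0 0 0 0 -1"

```text
clock: 6.87
position: [0.4491, 0.3573, 0.2024]
ee_rot: [0.796, 0.605, 0.0, -0.0]
ft_force: [0.5, 0.7, -8.8]
grip_width: 0.272
grasp_force: 61.3
```

Run:
```python
from h import *
go(.4465,.3628,.14,-15)
print(get_obs()["joint_velocities"].round(3))
```

```text
pos [0.4491 0.3573 0.2024] F [ 0.5  0.7 -8.8] w 0.272 gf 61.3 t 6.87
shift [ 0.0045 -0.004   0.0624] turn [ 0.    -0.    -0.009]
[ 0.     0.003 -0.     0.    -0.    -0.     0.001]
```

jog_arm --pt "0.0045 -0.004 0.015 0 0 -0.009 -1" --pt "0.0045 -0.004 0.035 0 0 -0.009 -1" --pt "0.0045 -0.004 0.055 0 0 -0.009 -1" --pt "0.0045 -0.004 0.07 0 0 -0.009 -1" --pt "0.0045 -0.004 0.07 0 0 -0.009 -1"

```text
clock: 7.28
position: [0.4449, 0.3615, 0.129]
ee_rot: [0.793, 0.609, -0.003, 0.0]
ft_force: [-0.8, -0.5, -7.4]
grip_width: 0.269
grasp_force: 61.2
```

jog_arm --pt "0 0 0 0 0 0 -1" --pt "0 0 0 0 0 0 -1" --pt "0 0 0 0 0 0 -1"

```text
clock: 7.53
position: [0.4472, 0.3633, 0.1338]
ee_rot: [0.793, 0.609, 0.001, -0.0]
ft_force: [0.5, 0.2, -7.5]
grip_width: 0.272
grasp_force: 61.3
```

Run:
```python
from h import *
o=get_obs(); go(.4465,.3628,.12,-15)
for n in("scene","wrist"):
    c=cam(n); P=cloud(c); ok=c["depth"]>0
    z=o["position"][2]-.0538+.008
    m=ok&(np.hypot(P[...,0]-.4465,P[...,1]-.363)<.115)&(P[...,2]>z-.005)&(P[...,2]<z+.008)
    k,L,S,C=cv2.connectedComponentsWithStats(m.astype(np.uint8)); i=1+S[1:,4].argmax(); q=P[L==i]
    r=cv2.minAreaRect((q[:,:2]*1000).astype(np.float32)); print(n,len(q),r)
    m=ok&(P[...,2]<z-.012)&((P[...,0]<.5)|(P[...,1]<.31)); print(dome(P[m],(.4465,.363),.085,.066))
```

```text
pos [0.4472 0.3633 0.1338] F [ 0.5  0.2 -7.5] w 0.272 gf 61.3 t 7.53
shift [-0.0007 -0.0005  0.0138] turn [ 0.001 -0.002 -0.   ]
scene 747 ((437.45379638671875, 318.1111755371094), (71.75614929199219, 99.21512603759766), 74.32742309570312)
(array([ 4.448e-01,  3.632e-01, -2.000e-04]), 517, np.float64(0.017))
wrist 26115 ((451.88018798828125, 382.3702697753906), (119.59029388427734, 96.58316802978516), 75.19232940673828)
(array([0.4494, 0.3637, 0.002 ]), 765, np.float64(0.003))
```

Run:
```python
from h import *
c=cam("wrist"); P=cloud(c); Q=P[c["depth"]>0]
a,h=.085,.066
m=(Q[:,2]<.068)&(Q[:,2]>.02)&(np.hypot(Q[:,0]-.447,Q[:,1]-.363)<.085); Q=Q[m]
print(len(Q),Q.min(0).round(3),Q.max(0).round(3))
for zf in(0,.001,.002):
    f=lambda p:np.sqrt(((Q[:,0]-p[0])/a)**2+((Q[:,1]-p[1])/a)**2+((Q[:,2]-zf)/h)**2)-1
    r=least_squares(f,[.447,.363],loss="soft_l1",f_scale=.01); print(zf,r.x.round(4),np.abs(r.fun).mean().round(4))
Q=P[(c["depth"]>0)&(P[...,2]<.01)]; print("counter z",np.median(Q[:,2]).round(4),len(Q))
np.savez("w3.npz",**c)
```

```text
2138 [0.37  0.314 0.02 ] [0.524 0.442 0.048]
0 [0.4451 0.3604] 0.0127
0.001 [0.4445 0.3583] 0.018
0.002 [0.4441 0.3564] 0.0234
counter z 0.0005 142755
```

jog_arm --pt "-0.0007 -0.0005 0.004 0 0 0 -1" --pt "-0.0007 -0.0005 0.008 0 0 0 -1" --pt "-0.0007 -0.0005 0.011 0 0 0 -1" --pt "-0.0007 -0.0005 0.0125 0 0 0 -1" --pt "-0.0007 -0.0005 0.0125 0 0 0 -1"

```text
clock: 8.1
position: [0.4457, 0.3621, 0.1197]
ee_rot: [0.793, 0.609, -0.0, -0.0]
ft_force: [-1.2, -0.2, -7.3]
grip_width: 0.271
grasp_force: 61.4
```

jog_arm --pt "0 0 0 0 0 0 -1" --pt "0 0 0 0 0 0 -1" --pt "0 0 0.0007 0 0 0 -1" --pt "0 0 0.0007 0 0 0 -1"

```text
clock: 8.43
position: [0.446, 0.3622, 0.1195]
ee_rot: [0.793, 0.609, 0.0, -0.0]
ft_force: [-1.1, -0.9, -2.3]
grip_width: 0.27
grasp_force: 62.0
```

jog_arm --pt "0 0 0.0007 0 0 0 -1" --pt "0 0 0.0007 0 0 0 -1" --pt "0 0 0.0007 0 0 0 -1"

```text
clock: 8.68
position: [0.446, 0.3623, 0.1194]
ee_rot: [0.793, 0.609, 0.0, -0.0]
ft_force: [-2.3, -3.7, 4.8]
grip_width: 0.269
grasp_force: 63.0
```

jog_arm --pt "0 0 -0.0006 0 0 0 -1" --pt "0 0 -0.0006 0 0 0 -1" --pt "0 0 -0.0006 0 0 0 -1" --grip_force 20

```text
clock: 8.93
position: [0.446, 0.3623, 0.1194]
ee_rot: [0.793, 0.609, 0.0, -0.0]
ft_force: [-3.3, -2.8, 2.1]
grip_width: 0.272
grasp_force: 62.8
```

jog_arm --pt "0 0 0 0 0 0 -0.4" --pt "0 0 0 0 0 0 -0.3" --pt "0 0 0 0 0 0 0" --pt "0 0 0 0 0 0 0.1" --pt "0 0 0 0 0 0 0.1"

```text
clock: 9.35
position: [0.446, 0.3623, 0.119]
ee_rot: [0.793, 0.609, 0.0, -0.0]
ft_force: [0.9, -0.2, -0.3]
grip_width: 0.551
grasp_force: 0.0
```

Run:
```python
from h import *
go(.446,.3623,.12,-15)
c=cam("wrist"); P=cloud(c); q=P[(c["depth"]>0)&(np.hypot(P[...,0]-.446,P[...,1]-.363)<.115)&(P[...,2]>.065)&(P[...,2]<.083)]
A=np.c_[q[:,:2],np.ones(len(q))]; print(len(q),"slope deg",np.degrees(np.linalg.lstsq(A,q[:,2],rcond=None)[0][:2]).round(2),np.median(q[:,2]))
save(c,"w4.png")
```

```text
pos [0.446  0.3623 0.119 ] F [ 0.9 -0.2 -0.3] w 0.551 gf 0.0 t 9.35
shift [ 0.     0.    -0.001] turn [ 0. -0. -0.]
31097 slope deg [1.12 4.01] 0.0771054219398075
```

View pics/w4.png

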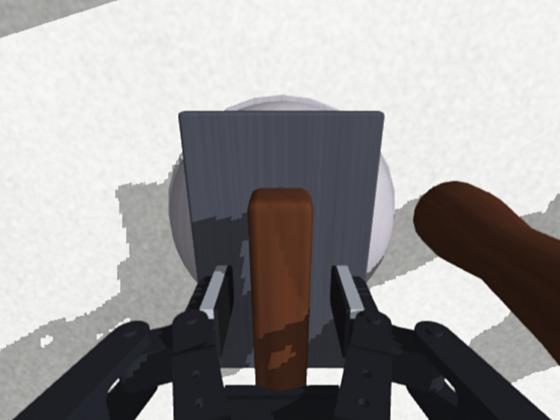

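The wrist view shows the fingers open beside the bar at (280,290). The plate sits over the dome, with the mill clear at (460,215). The depth slope says it is tilted about 4° along the bar, so I'll check whether it is settled or rocking.

jog_arm --pt "0 0 0 0 0 0 0.1" --pt "0 0 0 0 0 0 0.1" --pt "0 0 0 0 0 0 0.1"

```text
clock: 9.65
position: [0.4458, 0.3622, 0.119]
ee_rot: [0.793, 0.609, 0.0, -0.0]
ft_force: [-0.6, -0.2, -0.6]
grip_width: 0.546
grasp_force: 0.0
```

```bash
cat >> h.py <<'E'
def slope(P,ok,c0,r,lo,hi):
    q=P[ok&(np.hypot(P[...,0]-c0[0],P[...,1]-c0[1])<r)&(P[...,2]>lo)&(P[...,2]<hi)]
    for _ in range(4):
        A=np.c_[q[:,:2],np.ones(len(q))]; s=np.linalg.lstsq(A,q[:,2],rcond=None)[0]; q=q[np.abs(q[:,2]-A@s)<.003]
    print(len(q),"slope deg",np.degrees(s[:2]).round(2),"z at c0",(s[0]*c0[0]+s[1]*c0[1]+s[2]).round(4))
    r=cv2.minAreaRect((q[:,:2]*1000).astype(np.float32)); print(r)
E
python3 - <<'E'
from h import *
for n in("wrist","wrist","scene","wrist"):
    c=cam(n); P=cloud(c); print(n,get_obs()["clock"]); slope(P,c["depth"]>0,(.446,.3623),.11,.06,.09)
E
```

```text
wrist 9.7
30092 slope deg [1.4  3.97] z at c0 0.0741
((475.2367858886719, 353.7166748046875), (159.69386291503906, 158.05970764160156), 75.244873046875)
wrist 9.75
30051 slope deg [1.17 4.31] z at c0 0.0742
((475.26055908203125, 353.90289306640625), (159.49169921875, 157.9066162109375), 75.28973388671875)
scene 9.8
1238 slope deg [0.45 3.87] z at c0 0.0742
((446.8055725097656, 359.2987976074219), (159.5410919189453, 98.82511138916016), 75.39746856689453)
wrist 9.85
29963 slope deg [0.63 3.16] z at c0 0.0741
((475.19329833984375, 353.673828125), (159.2011260986328, 158.2234344482422), 75.00929260253906)
```

jog_arm --pt "0 0 0 0 0 0 0.1" --pt "0 0 0 0 0 0 0.1" --pt "0 0 0 0 0 0 0.1" --pt "0 0 0 0 0 0 0.1" --pt "0 0 0 0 0 0 0.1"

```text
clock: 10.27
position: [0.4458, 0.3622, 0.119]
ee_rot: [0.793, 0.609, 0.0, -0.0]
ft_force: [-0.0, 0.2, 0.1]
grip_width: 0.549
grasp_force: 0.0
```

Run:
```python
from h import *
for n in("scene","wrist","wrist","wrist","wrist","wrist","wrist","wrist","scene"):
    c=cam(n); P=cloud(c); print(n,get_obs()["clock"]); slope(P,c["depth"]>0,(.446,.3623),.11,.06,.09)
```

```text
scene 10.3167
1244 slope deg [1.22 3.84] z at c0 0.0741
((446.9502258300781, 359.1147766113281), (160.19358825683594, 98.43309020996094), 76.11080169677734)
wrist 10.3667
30109 slope deg [0.97 3.94] z at c0 0.0741
((475.17279052734375, 353.3616943359375), (159.8349151611328, 158.2500457763672), 74.96513366699219)
wrist 10.4167
30042 slope deg [0.83 3.69] z at c0 0.0741
((475.2008972167969, 353.8163146972656), (158.94619750976562, 157.95130920410156), 74.99544525146484)
wrist 10.4667
30060 slope deg [0.89 3.44] z at c0 0.0741
((475.1304016113281, 353.3436279296875), (160.1678466796875, 158.14114379882812), 75.13652038574219)
wrist 10.5167
30070 slope deg [1.07 3.41] z at c0 0.0741
((475.3106689453125, 353.86761474609375), (160.2867431640625, 158.03887939453125), 75.5906982421875)
wrist 10.5667
30040 slope deg [1.21 3.58] z at c0 0.0741
((475.38323974609375, 354.104248046875), (159.06874084472656, 158.11375427246094), 75.32176971435547)
wrist 10.6167
30098 slope deg [1.14 3.82] z at c0 0.0741
((475.2080078125, 353.62384033203125), (159.50315856933594, 158.143310546875), 75.09270477294922)
wrist 10.6667
30114 slope deg [0.98 3.86] z at c0 0.0741
((475.19549560546875, 353.7382507324219), (159.0970001220703, 158.26666259765625), 74.99784088134766)
scene 10.7167
1253 slope deg [0.75 3.7 ] z at c0 0.0741
((447.3876647949219, 359.4713134765625), (159.5277557373047, 99.41959381103516), 74.83780670166016)
```

The press is steady but tilts 3.85° along its x, because it sits about 6 mm short of the crown. I'll regrip, lift a little, level the tool, shift it 9.6 mm along tool x and set it down again.

jog_arm --pt "0 0 0 0 0 0 -0.4" --pt "0 0 0 0 0 0 -0.7" --pt "0 0 0 0 0 0 -1" --pt "0 0 0 0 0 0 -1" --pt "0 0 0 0 0 0 -1" --grip_force 60

```text
clock: 11.13
position: [0.4458, 0.3622, 0.1191]
ee_rot: [0.793, 0.609, 0.0, -0.0]
ft_force: [-0.8, -0.7, 1.4]
grip_width: 0.271
grasp_force: 59.0
```

jog_arm --pt "0 0 -0.004 0 0 0 -1" --pt "0 0 -0.01 0 0 0 -1" --pt "0 0 -0.015 0 0 0 -1" --pt "0 0 -0.015 0 0 0 -1" --pt "0 0 -0.015 0 0 0 -1"

```text
clock: 11.55
position: [0.4459, 0.3622, 0.1342]
ee_rot: [0.793, 0.609, 0.0, -0.0]
ft_force: [-0.2, -0.7, -8.2]
grip_width: 0.272
grasp_force: 59.6
```

Run:
```python
from h import *
go(.446,.3623,.12,-15)
for n in("wrist","scene"):
    c=cam(n); P=cloud(c); slope(P,c["depth"]>0,(.446,.3623),.11,.076,.105); print(dome(P[(c["depth"]>0)&(P[...,2]<.073)],(.446,.363),.085,.066))
```

```text
pos [0.4459 0.3622 0.1342] F [-0.2 -0.7 -8.2] w 0.272 gf 59.6 t 11.55
shift [0.0001 0.0001 0.0142] turn [ 0. -0. -0.]
27364 slope deg [1.04 3.8 ] z at c0 0.0891
((475.154296875, 353.771728515625), (159.22047424316406, 157.72874450683594), 75.0246353149414)
(array([ 0.446 ,  0.3645, -0.0015]), 1228, np.float64(0.005))
1359 slope deg [1.08 3.74] z at c0 0.0888
((447.04632568359375, 359.2815246582031), (159.75039672851562, 97.84064483642578), 75.22685241699219)
(array([ 4.447e-01,  3.632e-01, -2.000e-04]), 666, np.float64(0.016))
```

jog_arm --pt "0.003 0 0 0 -0.02 0 -1" --pt "0.006 0 0 0 -0.045 0 -1" --pt "0.0096 0 0 0 -0.068 0 -1" --pt "0.0096 0 0 0 -0.068 0 -1" --pt "0.0096 0 0 0 -0.068 0 -1"

```text
clock: 12.07
position: [0.4481, 0.372, 0.1336]
ee_rot: [0.793, 0.609, -0.027, 0.021]
ft_force: [0.2, -1.0, -7.3]
grip_width: 0.272
grasp_force: 59.7
```

jog_arm --pt "0 0 0 0 0 0 -1" --pt "0 0 0 0 0 0 -1" --pt "0 0 0 0 0 0 -1"

```text
clock: 12.32
position: [0.4484, 0.371, 0.134]
ee_rot: [0.793, 0.608, -0.027, 0.021]
ft_force: [-0.7, -0.5, -8.1]
grip_width: 0.271
grasp_force: 59.7
```

Run:
```python
from h import *
o=get_obs();print(o["position"].round(4),Rn.from_quat(o["ee_rot"]).as_matrix().round(3).tolist())
for n in("wrist","scene"):
    c=cam(n); P=cloud(c); slope(P,c["depth"]>0,(.446,.3623),.11,.076,.105)
```

```text
[0.4484 0.371  0.134 ] [[0.259, 0.966, -0.018], [0.964, -0.26, -0.065], [-0.068, -0.0, -0.998]]
27361 slope deg [0.03 0.04] z at c0 0.0891
((476.7163391113281, 359.3971252441406), (159.83230590820312, 157.82554626464844), 74.90836334228516)
1373 slope deg [-0.19  0.12] z at c0 0.0891
((450.08465576171875, 364.95184326171875), (159.98779296875, 97.80501556396484), 74.94868469238281)
```

jog_arm --pt "0.0003 0 0.004 0 0 0 -1" --pt "0.0006 0 0.008 0 0 0 -1" --pt "0.0008 0 0.012 0 0 0 -1" --pt "0.0009 0 0.014 0 0 0 -1" --pt "0.0009 0 0.014 0 0 0 -1"

```text
clock: 12.83
position: [0.4481, 0.3713, 0.1195]
ee_rot: [0.793, 0.608, -0.027, 0.021]
ft_force: [0.7, 0.1, -7.6]
grip_width: 0.27
grasp_force: 59.7
```

jog_arm --pt "0 0 0 0 0 0 -1" --pt "0 0 0 0 0 0 -1" --pt "0 0 0.0007 0 0 0 -1" --pt "0 0 0.0007 0 0 0 -1"

```text
clock: 13.17
position: [0.4484, 0.3714, 0.1193]
ee_rot: [0.793, 0.608, -0.027, 0.021]
ft_force: [-0.0, -0.5, -6.5]
grip_width: 0.27
grasp_force: 59.8
```

jog_arm --pt "0 0 0.0005 0 0 0 -1" --pt "0 0 0.0005 0 0 0 -1" --pt "0 0 0.0005 0 0 0 -1"

```text
clock: 13.42
position: [0.4484, 0.3715, 0.1192]
ee_rot: [0.793, 0.608, -0.027, 0.021]
ft_force: [-0.4, 0.1, -2.9]
grip_width: 0.269
grasp_force: 60.3
```

jog_arm --pt "0 0 0 0 0 0 -0.4" --pt "0 0 0 0 0 0 -0.3" --pt "0 0 0 0 0 0 0" --pt "0 0 0 0 0 0 0.1" --pt "0 0 0 0 0 0 0.1" --grip_force 20

```text
clock: 13.83
position: [0.4485, 0.3714, 0.119]
ee_rot: [0.793, 0.608, -0.027, 0.021]
ft_force: [0.6, 0.4, -0.5]
grip_width: 0.55
grasp_force: 0.0
```

jog_arm --pt "0 0 0 0 0 0 0.1" --pt "0 0 0 0 0 0 0.1" --pt "0 0 0 0 0 0 0.1" --pt "0 0 0 0 0 0 0.1" --pt "0 0 0 0 0 0 0.1"

```text
clock: 14.25
position: [0.4483, 0.3713, 0.1188]
ee_rot: [0.793, 0.608, -0.027, 0.021]
ft_force: [-0.2, 0.1, 0.1]
grip_width: 0.548
grasp_force: 0.0
```

Run:
```python
from h import *
for n in("wrist","wrist","wrist","wrist","wrist","scene"):
    c=cam(n); P=cloud(c); slope(P,c["depth"]>0,(.446,.3623),.11,.06,.09)
```

```text
29781 slope deg [-1.19 -3.9 ] z at c0 0.0744
((477.03167724609375, 360.4951477050781), (159.83929443359375, 157.93748474121094), 75.5174331665039)
29740 slope deg [-1.62 -4.24] z at c0 0.0745
((476.92303466796875, 360.0294189453125), (159.8299102783203, 158.05406188964844), 75.04238891601562)
29785 slope deg [-1.32 -4.01] z at c0 0.0744
((476.9854736328125, 360.1934814453125), (159.5684814453125, 157.9906768798828), 75.01092529296875)
29852 slope deg [-0.88 -3.74] z at c0 0.0744
((476.99822998046875, 360.25909423828125), (159.4932098388672, 157.8192138671875), 75.05631256103516)
29814 slope deg [-0.83 -3.81] z at c0 0.0744
((477.1728820800781, 360.7371826171875), (159.4114532470703, 157.90599060058594), 75.43002319335938)
1248 slope deg [-1.46 -3.95] z at c0 0.0744
((449.61370849609375, 365.78265380859375), (158.83644104003906, 98.83702850341797), 75.46510314941406)
```

The tilt is now equal and opposite, -4°, so the balance lies midway: a net shift of -3 mm, with the tool back to vertical.

jog_arm --pt "0 0 0 0 0 0 -0.4" --pt "0 0 0 0 0 0 -0.7" --pt "0 0 0 0 0 0 -1" --pt "0 0 0 0 0 0 -1" --pt "0 0 0 0 0 0 -1" --grip_force 60

```text
clock: 14.97
position: [0.4484, 0.3713, 0.1189]
ee_rot: [0.793, 0.608, -0.027, 0.021]
ft_force: [-0.0, 0.4, 2.8]
grip_width: 0.27
grasp_force: 59.1
```

jog_arm --pt "-0.0003 0 -0.004 0 0 0 -1" --pt "-0.0007 0 -0.01 0 0 0 -1" --pt "-0.001 0 -0.015 0 0 0 -1" --pt "-0.001 0 -0.015 0 0 0 -1" --pt "-0.001 0 -0.015 0 0 0 -1"

```text
clock: 15.38
position: [0.4483, 0.3714, 0.134]
ee_rot: [0.793, 0.608, -0.027, 0.021]
ft_force: [-0.5, 0.4, -7.4]
grip_width: 0.271
grasp_force: 59.5
```

jog_arm --pt "-0.003 0 0 0 0.02 0 -1" --pt "-0.005 0 0 0 0.045 0 -1" --pt "-0.0066 0 0 0 0.068 0 -1" --pt "-0.0066 0 0 0 0.068 0 -1" --pt "-0.0066 0 0 0 0.068 0 -1"

```text
clock: 15.8
position: [0.4466, 0.3643, 0.1343]
ee_rot: [0.794, 0.608, -0.0, -0.0]
ft_force: [0.0, 0.7, -6.8]
grip_width: 0.268
grasp_force: 59.6
```

jog_arm --pt "0 0 0 0 0 0 -1" --pt "0 0 0 0 0 0 -1" --pt "0 0 0 0 0 0 -1"

```text
clock: 16.05
position: [0.4465, 0.3653, 0.1342]
ee_rot: [0.793, 0.609, -0.0, 0.0]
ft_force: [-0.1, -0.5, -6.6]
grip_width: 0.275
grasp_force: 59.6
```

Run:
```python
from h import *
o=get_obs();print(o["position"].round(4),Rn.from_quat(o["ee_rot"]).as_matrix().round(3).tolist())
for n in("wrist","scene"):
    c=cam(n); P=cloud(c); slope(P,c["depth"]>0,(.446,.3623),.11,.076,.105)
```

```text
[0.4465 0.3653 0.1342] [[0.259, 0.966, -0.0], [0.966, -0.259, -0.0], [-0.0, -0.0, -1.0]]
26796 slope deg [-0.   -0.23] z at c0 0.089
((476.0233154296875, 357.40350341796875), (159.4003448486328, 158.15911865234375), 75.01863861083984)
1360 slope deg [-0.2  -0.17] z at c0 0.089
((447.8397521972656, 363.17999267578125), (160.1913299560547, 99.5219497680664), 74.60236358642578)
```

jog_arm --pt "-0.0005 0 0.004 0 0 0 -1" --pt "-0.0005 0 0.008 0 0 0 -1" --pt "-0.0005 0 0.012 0 0 0 -1" --pt "-0.0005 0 0.014 0 0 0 -1" --pt "-0.0005 0 0.014 0 0 0 -1"

```text
clock: 16.57
position: [0.4463, 0.3644, 0.1197]
ee_rot: [0.793, 0.609, -0.0, 0.0]
ft_force: [0.3, -0.2, -6.8]
grip_width: 0.272
grasp_force: 59.6
```

jog_arm --pt "0 0 0 0 0 0 -1" --pt "0 0 0 0 0 0 -1" --pt "0 0 0.0008 0 0 0 -1" --pt "0 0 0.0008 0 0 0 -1"

```text
clock: 16.9
position: [0.4465, 0.3645, 0.1195]
ee_rot: [0.793, 0.609, 0.0, -0.0]
ft_force: [0.7, 0.7, -7.7]
grip_width: 0.273
grasp_force: 59.6
```

jog_arm --pt "0 0 0.0005 0 0 0 -1" --pt "0 0 0.0005 0 0 0 -1" --pt "0 0 0.0005 0 0 0 -1"

```text
clock: 17.15
position: [0.4466, 0.3646, 0.1193]
ee_rot: [0.793, 0.609, 0.0, -0.0]
ft_force: [-0.4, -0.6, -2.6]
grip_width: 0.271
grasp_force: 60.2
```

jog_arm --pt "0 0 0 0 0 0 -0.4" --pt "0 0 0 0 0 0 -0.3" --pt "0 0 0 0 0 0 0" --pt "0 0 0 0 0 0 0.1" --pt "0 0 0 0 0 0 0.1" --grip_force 20

```text
clock: 17.57
position: [0.4466, 0.3647, 0.1193]
ee_rot: [0.793, 0.609, 0.0, -0.0]
ft_force: [-0.6, -0.0, -0.4]
grip_width: 0.551
grasp_force: 0.0
```

jog_arm --pt "0 0 0 0 0 0 0.1" --pt "0 0 0 0 0 0 0.1" --pt "0 0 0 0 0 0 0.1" --pt "0 0 0 0 0 0 0.1" --pt "0 0 0 0 0 0 0.1"

```text
clock: 17.98
position: [0.4465, 0.3645, 0.119]
ee_rot: [0.793, 0.609, 0.0, -0.0]
ft_force: [0.3, -0.3, -0.2]
grip_width: 0.547
grasp_force: 0.0
```

Run:
```python
from h import *
for n in("wrist","wrist","wrist","wrist","wrist","wrist","wrist","scene"):
    c=cam(n); P=cloud(c); slope(P,c["depth"]>0,(.446,.3623),.11,.06,.09)
```

```text
29795 slope deg [-0.22 -0.13] z at c0 0.0741
((476.11572265625, 356.7977600097656), (160.23265075683594, 157.85006713867188), 75.46504211425781)
29745 slope deg [-0.34 -0.28] z at c0 0.0741
((476.0541076660156, 356.5908203125), (159.89857482910156, 157.8285675048828), 75.17803192138672)
29727 slope deg [-0.47 -0.41] z at c0 0.0741
((475.8891906738281, 356.2297058105469), (160.1757354736328, 157.9453582763672), 74.95085144042969)
29756 slope deg [-0.49 -0.53] z at c0 0.0742
((476.05804443359375, 356.61895751953125), (160.0684814453125, 157.95724487304688), 75.26947784423828)
29751 slope deg [-0.47 -0.55] z at c0 0.0741
((476.0321044921875, 356.603759765625), (160.1295623779297, 157.7915496826172), 75.28424835205078)
29750 slope deg [-0.38 -0.53] z at c0 0.0741
((476.0289611816406, 356.6042175292969), (160.14605712890625, 157.8815155029297), 75.28837585449219)
29752 slope deg [-0.3  -0.42] z at c0 0.0741
((476.00390625, 356.35736083984375), (160.55136108398438, 157.93507385253906), 75.25914001464844)
1235 slope deg [-0.49 -0.13] z at c0 0.0742
((448.3659362792969, 362.280029296875), (159.87481689453125, 99.42431640625), 75.4942855834961)
```

The press now balances level, within 0.7°. I'll go up and over to the board.

jog_arm --pt "0 0 -0.01 0 0 0 0.1" --pt "0 0 -0.03 0 0 0 0.1" --pt "0 0 -0.06 0 0 0 0.1" --pt "0 0 -0.1 0 0 0 0.1" --pt "0 0 -0.135 0 0 0 0.1"

```text
clock: 18.8
position: [0.4464, 0.3642, 0.2568]
ee_rot: [0.794, 0.609, 0.0, -0.0]
ft_force: [0.2, 0.9, 0.4]
grip_width: 0.551
grasp_force: 0.0
```

jog_arm --pt "-0.015 0.012 0 0 0 0 0.1" --pt "-0.04 0.032 0 0 0 0 0.1" --pt "-0.065 0.053 0 0 0 0 0.4" --pt "-0.09 0.073 0 0 0 0 1" --pt "-0.113 0.092 0 0 0 0 1"

```text
clock: 19.22
position: [0.5066, 0.2296, 0.255]
ee_rot: [0.794, 0.608, 0.001, 0.0]
ft_force: [0.1, 0.1, -0.1]
grip_width: 0.944
grasp_force: 0.0
```

jog_arm --pt "-0.113 0.092 0 0 0 0 1" --pt "-0.113 0.092 0 0 0 0 1" --pt "-0.113 0.092 0 0 0 0 1" --pt "-0.113 0.092 0 0 0 0 1" --pt "-0.113 0.092 0 0 0 0 1"

```text
clock: 19.63
position: [0.5673, 0.0919, 0.2551]
ee_rot: [0.796, 0.605, 0.0, 0.001]
ft_force: [-0.4, -0.7, 0.5]
grip_width: 1.001
grasp_force: 0.0
```

jog_arm --pt "-0.113 0.092 0 0 0 0.34 1" --pt "-0.113 0.092 0 0 0 0.34 1" --pt "-0.113 0.092 0 0 0 0.34 1" --pt "-0.113 0.092 0 0 0 0.34 1" --pt "-0.113 0.092 0 0 0 0.34 1"

```text
clock: 20.05
position: [0.6258, -0.0406, 0.2547]
ee_rot: [0.887, 0.462, -0.0, 0.001]
ft_force: [-0.4, -0.5, -0.2]
grip_width: 1.0
grasp_force: 0.0
```

jog_arm --pt "0 0 0 0 0 0 1" --pt "0 0 0 0 0 0 1" --pt "0 0 0 0 0 0 1"

```text
clock: 20.3
position: [0.6251, -0.0325, 0.2542]
ee_rot: [0.884, 0.467, 0.0, -0.0]
ft_force: [0.1, 0.8, -0.7]
grip_width: 0.998
grasp_force: 0.0
```

Run:
```python
from h import *
for n in("wrist","scene"):
    c=cam(n); P=cloud(c); np.savez("b_"+n+".npz",**c); save(c,"b_"+n+".png")
    m=(c["depth"]>0)&(np.hypot(P[...,0]-.618,P[...,1]+.04)<.125)&(P[...,2]>.008)&(P[...,2]<.02)
    k,L,S,C=cv2.connectedComponentsWithStats(m.astype(np.uint8)); i=1+S[1:,4].argmax(); q=P[L==i]
    r=cv2.minAreaRect((q[:,:2]*1000).astype(np.float32)); print(n,len(q),r,q[:,2].mean())
    A=np.array(cv2.boxPoints(r))
    # axis via rect long side; origin=rect centre, check symmetric
    a=np.radians(r[2]) if r[1][0]>r[1][1] else np.radians(r[2]-90)
    e=np.array([np.cos(a),np.sin(a)]); e=e if e[1]>0 else -e
    s=(q[:,:2]*1000-r[0])@e; nrm=np.array([-e[1],e[0]]); t=(q[:,:2]*1000-r[0])@nrm
    print("axis",np.degrees(np.arctan2(e[1],e[0])).round(2),"blade t",t[s>0].min().round(1),t[s>0].max().round(1),"neck t",t[s<-60].min().round(1),t[s<-60].max().round(1),"bal",(np.array(r[0])+15*e).round(1))
    if n=="scene":
        slope(P,c["depth"]>0,(.446,.3623),.11,.06,.09); print(dome(P[c["depth"]>0],(.484,-.359),.066,.056))
o=get_obs(); go(.6255,-.0335,.10,-34.5)
```

```text
wrist 7528 ((614.8779907226562, -46.768714904785156), (199.4700469970703, 58.05121612548828), 56.25619125366211) 0.014277574457513062
axis 56.26 blade t -29.0 29.0 neck t -11.6 11.7 bal [623.2 -34.3]
scene 1505 ((616.8682861328125, -47.577606201171875), (199.63232421875, 59.23110580444336), 55.99826431274414) 0.014054341264943019
axis 56.0 blade t -28.9 29.6 neck t -12.7 12.4 bal [625.3 -35.1]
1248 slope deg [-0.42 -0.22] z at c0 0.0741
((448.05059814453125, 362.31463623046875), (159.6546173095703, 98.1645736694336), 75.35617065429688)
(array([ 4.833e-01, -3.588e-01, -3.000e-04]), 924, np.float64(0.023))
pos [ 0.6251 -0.0328  0.2542] F [0.4 0.9 0.2] w 1.002 gf 0.0 t 20.4
shift [-0.0005  0.0008  0.1542] turn [-0.    -0.001  0.002]
```

View pics/b_scene.png

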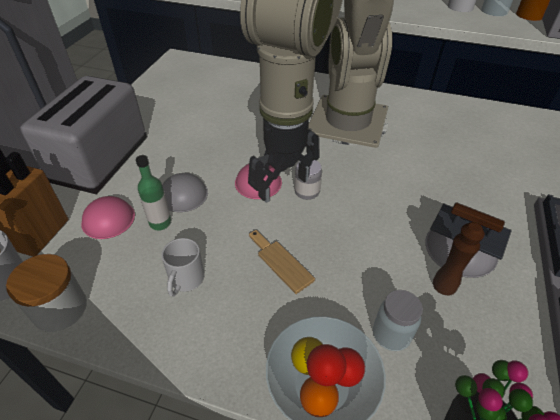

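The scene view shows the press balanced on the large bowl at (465,240). The board is at (283,262) and the gripper above it and clear. Descending on the board's balance point, (0.6236,-0.0345), axis 56.2°.

jog_arm --pt "-0.0022 -0.0003 0.03 0 0 -0.012 1" --pt "-0.0022 -0.0003 0.07 0 0 -0.012 1" --pt "-0.0022 -0.0003 0.11 0 0 -0.012 1" --pt "-0.0022 -0.0003 0.15 0 0 -0.012 1" --pt "-0.0022 -0.0003 0.18 0 0 -0.012 1"

```text
clock: 20.82
position: [0.6224, -0.0347, 0.071]
ee_rot: [0.882, 0.472, -0.001, -0.001]
ft_force: [1.2, 0.8, -0.4]
grip_width: 0.997
grasp_force: 0.0
```

jog_arm --pt "0 0 0.015 0 0 0 1" --pt "0 0 0.03 0 0 0 1" --pt "0 0 0.035 0 0 0 1" --pt "0 0 0.035 0 0 0 1" --pt "0 0 0.035 0 0 0 1"

```text
clock: 21.23
position: [0.6241, -0.0356, 0.0397]
ee_rot: [0.882, 0.471, 0.0, 0.0]
ft_force: [0.3, 0.3, 0.8]
grip_width: 0.998
grasp_force: 0.0
```

jog_arm --pt "0 0 0 0 0 0 1" --pt "0 0 0 0 0 0 1"

```text
clock: 21.4
position: [0.6245, -0.0359, 0.0403]
ee_rot: [0.882, 0.471, 0.001, 0.0]
ft_force: [0.2, -0.4, -0.1]
grip_width: 1.002
grasp_force: 0.0
```

Run:
```python
from h import *
go(.6236,-.0345,.023,-33.8)
```

```text
pos [ 0.6245 -0.0359  0.0403] F [ 0.2 -0.4 -0.1] w 1.002 gf 0.0 t 21.4
shift [ 0.0007 -0.0016  0.0173] turn [ 0.001 -0.001  0.   ]
```

jog_arm --pt "0.0007 -0.0016 0.005 0 0 0 1" --pt "0.0007 -0.0016 0.01 0 0 0 1" --pt "0.0007 -0.0016 0.014 0 0 0 1" --pt "0.0007 -0.0016 0.017 0 0 0 1" --pt "0.0007 -0.0016 0.017 0 0 0 1"

```text
clock: 21.82
position: [0.6222, -0.0346, 0.0209]
ee_rot: [0.882, 0.471, -0.001, -0.0]
ft_force: [1.0, 0.6, 1.1]
grip_width: 0.998
grasp_force: 0.0
```

jog_arm --pt "0 0 0 0 0 0 0.6" --pt "0 0 0 0 0 0 0.4" --pt "0 0 0 0 0 0 0.2" --pt "0 0 0 0 0 0 0" --pt "0 0 0 0 0 0 0" --grip_force 30

```text
clock: 22.23
position: [0.623, -0.0347, 0.0223]
ee_rot: [0.882, 0.471, 0.0, 0.0]
ft_force: [-0.1, -0.2, 2.5]
grip_width: 0.668
grasp_force: 32.8
```

jog_arm --pt "0 0 0 0 0 0 -0.5" --pt "0 0 0 0 0 0 -0.5" --pt "0 0 0 0 0 0 -0.5" --grip_force 30

```text
clock: 22.48
position: [0.623, -0.0347, 0.0223]
ee_rot: [0.882, 0.471, 0.0, 0.0]
ft_force: [-1.4, -0.5, 4.9]
grip_width: 0.669
grasp_force: 33.0
```

jog_arm --pt "0 0 -0.01 0 0 0 -0.5" --pt "0 0 -0.03 0 0 0 -0.5" --pt "0 0 -0.06 0 0 0 -0.5" --pt "0 0 -0.09 0 0 0 -0.5" --pt "0 0 -0.115 0 0 0 -0.5"

```text
clock: 22.9
position: [0.6227, -0.0348, 0.1391]
ee_rot: [0.882, 0.471, 0.0, 0.0]
ft_force: [0.8, 0.2, -1.7]
grip_width: 0.669
grasp_force: 32.8
```

jog_arm --pt "-0.02 -0.006 0 0 0 -0.08 -0.5" --pt "-0.06 -0.018 0 0 0 -0.2 -0.5" --pt "-0.1 -0.03 0 0 0 -0.32 -0.5" --pt "-0.14 -0.042 0 0 0 -0.44 -0.5" --pt "-0.173 -0.0515 0 0 0 -0.55 -0.5"

```text
clock: 23.32
position: [0.481, -0.1513, 0.1369]
ee_rot: [0.719, 0.695, -0.0, -0.0]
ft_force: [1.3, -1.1, -1.7]
grip_width: 0.673
grasp_force: 32.8
```

jog_arm --pt "-0.01 0 0 0 0 -0.04 -0.5" --pt "-0.03 0 0 0 0 -0.04 -0.5" --pt "-0.05 0 0 0 0 -0.04 -0.5" --pt "-0.06 0 0 0 0 -0.04 -0.5" --pt "-0.06 0 0 0 0 -0.04 -0.5"

```text
clock: 23.73
position: [0.4807, -0.212, 0.1372]
ee_rot: [0.708, 0.706, -0.0, 0.0]
ft_force: [-0.2, 0.2, -1.7]
grip_width: 0.67
grasp_force: 32.8
```

jog_arm --pt "0 0 0 0 0 0 -0.5" --pt "0 0 0 0 0 0 -0.5" --pt "0 0 0 0 0 0 -0.5"

```text
clock: 23.98
position: [0.4816, -0.2083, 0.1368]
ee_rot: [0.707, 0.708, 0.0, -0.0]
ft_force: [-0.4, 0.5, -2.4]
grip_width: 0.668
grasp_force: 32.8
```

Run:
```python
from h import *
go(.484,-.359,.137,0)
c=cam("wrist"); save(c,"w5.png"); P=cloud(c); ok=c["depth"]>0
print(dome(P[ok],(.484,-.359),.066,.056))
slope(P,ok,get_obs()["position"][:2],.13,.11,.145)
m=ok&(P[...,0]>.54)&(P[...,0]<.66)&(abs(P[...,1]+.365)<.06)&(P[...,2]>.03)
if m.sum(): q=P[m]; print("oil",len(q),q.min(0).round(3),q.max(0).round(3))
```

```text
pos [ 0.4816 -0.2083  0.1368] F [-0.4  0.5 -2.4] w 0.668 gf 32.8 t 23.98
shift [-0.1507  0.0021 -0.0003] turn [-0.    -0.001  0.002]
(array([ 0.4836, -0.3568, -0.0022]), 261, np.float64(0.006))
39919 slope deg [-0.02  0.04] z at c0 0.129
((481.407470703125, -191.90878295898438), (84.458740234375, 137.6179962158203), 0.09494627267122269)
oil 967 [ 0.569 -0.353  0.048] [ 0.593 -0.337  0.082]
```

View pics/w5.png

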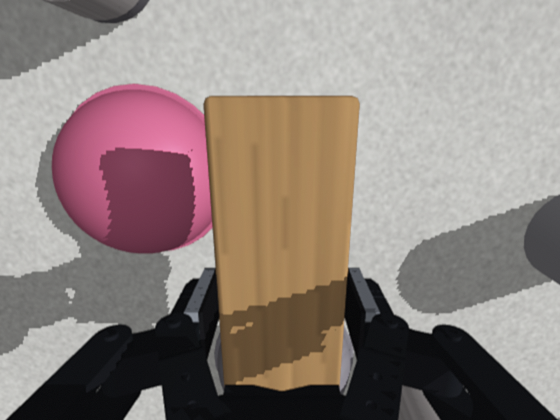

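The wrist view shows the board held square and level at (282,240). The small steel bowl peeks out below it at (280,370) and the pink bowl is off to the left at (135,165). Moving over the steel bowl.

jog_arm --pt "-0.02 0.0024 0 0 0 0 -0.5" --pt "-0.055 0.0024 0 0 0 0 -0.5" --pt "-0.095 0.0024 0 0 0 0 -0.5" --pt "-0.13 0.0024 0 0 0 0 -0.5" --pt "-0.15 0.0024 0 0 0 0 -0.5"

```text
clock: 24.45
position: [0.483, -0.3631, 0.137]
ee_rot: [0.708, 0.706, -0.001, 0.001]
ft_force: [-0.0, 0.3, -1.0]
grip_width: 0.665
grasp_force: 32.9
```

jog_arm --pt "0 0 0.01 0 0 0 -0.5" --pt "0 0 0.025 0 0 0 -0.5" --pt "0 0 0.035 0 0 0 -0.5" --pt "0 0 0.04 0 0 0 -0.5" --pt "0 0 0.04 0 0 0 -0.5"

```text
clock: 24.87
position: [0.4836, -0.3583, 0.0956]
ee_rot: [0.707, 0.708, -0.0, -0.001]
ft_force: [-0.5, -0.0, -1.9]
grip_width: 0.671
grasp_force: 32.8
```

jog_arm --pt "0 0 0 0 0 0 -0.5" --pt "0 0 0 0 0 0 -0.5" --pt "0 0 0 0 0 0 -0.5"

```text
clock: 25.12
position: [0.4842, -0.3597, 0.0977]
ee_rot: [0.707, 0.707, 0.0, 0.001]
ft_force: [0.0, -0.8, -1.3]
grip_width: 0.668
grasp_force: 32.8
```

Run:
```python
from h import *
go(.484,-.3585,.081,0); p=get_obs()["position"]
for n in("wrist","scene","top"):
    c=cam(n); P=cloud(c); ok=c["depth"]>0; print(n)
    slope(P,ok,p[:2],.13,p[2]-.018,p[2]+.005)
    print(dome(P[ok&(P[...,2]<p[2]-.025)&(P[...,0]<.55)],(.484,-.359),.066,.056))
```

```text
pos [ 0.4842 -0.3597  0.0977] F [ 0.  -0.8 -1.3] w 0.668 gf 32.8 t 25.12
shift [ 0.0012 -0.0003  0.0167] turn [0.001 0.    0.   ]
wrist
40915 slope deg [ 0.39 -0.01] z at c0 0.0899
((521.9462890625, -343.46533203125), (160.4425506591797, 137.97125244140625), 0.004376852419227362)
(array([ 0.4834, -0.3572, -0.0011]), 2759, np.float64(0.008))
scene
689 slope deg [0.31 0.11] z at c0 0.0893
((497.09649658203125, -353.7064514160156), (171.23553466796875, 160.3717041015625), 47.07666015625)
(array([ 0.482 , -0.3592,  0.    ]), 617, np.float64(0.024))
top
583 slope deg [ 0.81 -0.51] z at c0 0.0901
((532.480224609375, -321.69097900390625), (83.8966064453125, 158.87767028808594), 84.93531036376953)
(array([ 0.4835, -0.3615,  0.0006]), 160, np.float64(0.022))
```

jog_arm --pt "0.0015 -0.0004 0.004 0 0 0 -0.5" --pt "0.0015 -0.0004 0.009 0 0 0 -0.5" --pt "0.0015 -0.0004 0.014 0 0 0 -0.5" --pt "0.0015 -0.0004 0.017 0 0 0 -0.5" --pt "0.0015 -0.0004 0.017 0 0 0 -0.5"

```text
clock: 25.68
position: [0.4829, -0.3578, 0.0788]
ee_rot: [0.707, 0.707, -0.0, -0.001]
ft_force: [-0.9, -0.0, -1.5]
grip_width: 0.671
grasp_force: 32.8
```

jog_arm --pt "0 0 0 0 0 0 -0.5" --pt "0 0 0 0 0 0 -0.5" --pt "0 0 0.001 0 0 0 -0.5" --pt "0 0 0.001 0 0 0 -0.5" --pt "0 0 0.001 0 0 0 -0.5"

```text
clock: 26.1
position: [0.4834, -0.3582, 0.079]
ee_rot: [0.707, 0.707, 0.0, 0.0]
ft_force: [-0.5, -0.1, -1.2]
grip_width: 0.672
grasp_force: 32.8
```

jog_arm --pt "0 0 0.001 0 0 0 -0.5" --pt "0 0 0.001 0 0 0 -0.5" --pt "0 0 0.001 0 0 0 -0.5"

```text
clock: 26.35
position: [0.4835, -0.3583, 0.0781]
ee_rot: [0.707, 0.707, 0.0, 0.0]
ft_force: [-0.1, -0.5, 0.2]
grip_width: 0.67
grasp_force: 33.1
```

jog_arm --pt "0 0 0.0003 0 0 0 -0.5" --pt "0 0 0.0003 0 0 0 -0.5" --grip_force 20

```text
clock: 26.52
position: [0.4835, -0.3582, 0.078]
ee_rot: [0.707, 0.707, 0.0, 0.0]
ft_force: [-1.6, 0.2, 4.1]
grip_width: 0.667
grasp_force: 33.4
```

jog_arm --pt "0 0 0 0 0 0 0.4" --pt "0 0 0 0 0 0 0.5" --pt "0 0 0 0 0 0 0.7" --pt "0 0 0 0 0 0 0.8" --pt "0 0 0 0 0 0 0.8"

```text
clock: 26.93
position: [0.4833, -0.3581, 0.0775]
ee_rot: [0.707, 0.707, -0.0, -0.0]
ft_force: [-0.2, -0.2, 0.5]
grip_width: 0.905
grasp_force: 0.0
```

jog_arm --pt "0 0 0 0 0 0 0.8" --pt "0 0 0 0 0 0 0.8" --pt "0 0 0 0 0 0 0.8" --pt "0 0 0 0 0 0 0.8" --pt "0 0 0 0 0 0 0.8"

```text
clock: 27.35
position: [0.4834, -0.3582, 0.0776]
ee_rot: [0.707, 0.707, 0.0, -0.0]
ft_force: [-0.3, -0.5, -0.1]
grip_width: 0.898
grasp_force: 0.0
```

Run:
```python
from h import *
p=get_obs()["position"];print(p)
for n in("wrist","wrist","wrist","wrist","wrist","scene"):
    c=cam(n); P=cloud(c); ok=(c["depth"]>0)&(abs(P[...,0]-p[0])<.032); slope(P,ok,p[:2],.13,.05,.09)
save(c,"s6.png")
```

```text
[ 0.48337029 -0.35816469  0.07763485]
39648 slope deg [0.38 3.34] z at c0 0.0702
((483.19976806640625, -344.22064208984375), (57.94953155517578, 141.1193389892578), 0.024987293407320976)
39605 slope deg [2.1  2.53] z at c0 0.0702
((482.8388366699219, -343.85211181640625), (57.94993209838867, 140.47451782226562), 0.10115509480237961)
39564 slope deg [2.52 2.1 ] z at c0 0.0702
((482.7482604980469, -343.1121520996094), (57.927879333496094, 139.55413818359375), 0.18964333832263947)
39589 slope deg [1.44 2.1 ] z at c0 0.0702
((482.96026611328125, -343.2849426269531), (57.93920135498047, 139.83970642089844), 0.31734225153923035)
39644 slope deg [0.21 2.57] z at c0 0.0702
((483.1859130859375, -344.1090087890625), (57.985450744628906, 141.12400817871094), 0.2725978493690491)
510 slope deg [-2.33  3.56] z at c0 0.0695
((484.88238525390625, -373.4909973144531), (198.620849609375, 58.879329681396484), 89.90013885498047)
```

View pics/s6.png

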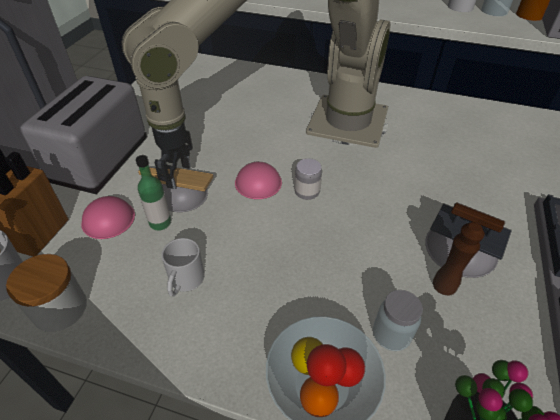

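The scene view shows the board balanced on the small bowl at (185,185), clear of the oil bottle at (155,205). The press is still on its bowl. The board is rocking slightly, so I'll measure its mean tilt.

jog_arm --pt "0 0 0 0 0 0 0.8" --pt "0 0 0 0 0 0 0.8" --pt "0 0 0 0 0 0 0.8" --pt "0 0 0 0 0 0 0.8" --pt "0 0 0 0 0 0 0.8"

```text
clock: 28.07
position: [0.4834, -0.3581, 0.0776]
ee_rot: [0.707, 0.707, 0.0, -0.0]
ft_force: [-0.2, 0.7, 0.5]
grip_width: 0.9
grasp_force: 0.0
```

Run:
```python
from h import *
import io,contextlib,re
p=get_obs()["position"]; V=[]
for n in range(14):
    c=cam("wrist"); P=cloud(c); ok=(c["depth"]>0)&(abs(P[...,0]-p[0])<.032)
    q=P[ok&(abs(P[...,1]-p[1])<.13)&(P[...,2]>.05)&(P[...,2]<.09)]
    for _ in range(4):
        A=np.c_[q[:,:2],np.ones(len(q))]; s=np.linalg.lstsq(A,q[:,2],rcond=None)[0]; q=q[np.abs(q[:,2]-A@s)<.003]
    V.append(np.degrees(s[:2]))
V=np.array(V);print(V.round(1).tolist(),V.mean(0).round(2),get_obs()["clock"])
```

```text
[[0.0, 4.0], [0.4, 4.8], [0.7, 4.9], [0.4, 4.3], [0.4, 3.6], [1.0, 3.1], [1.5, 2.9], [1.5, 3.0], [0.9, 3.5], [0.4, 4.1], [0.3, 4.7], [0.5, 4.8], [0.6, 4.4], [0.7, 3.8]] [0.67 4.  ] 28.7667
```

The mean tilt is 4° along the board, blade up. I'll regrip, lift, level it and shift it about 3.5 mm towards the blade.

jog_arm --pt "0 0 0 0 0 0 0.5" --pt "0 0 0 0 0 0 0.3" --pt "0 0 0 0 0 0 0" --pt "0 0 0 0 0 0 -0.5" --pt "0 0 0 0 0 0 -0.5" --grip_force 30

```text
clock: 29.18
position: [0.4834, -0.3582, 0.0778]
ee_rot: [0.707, 0.707, 0.0, 0.0]
ft_force: [-1.7, 1.2, 3.9]
grip_width: 0.672
grasp_force: 31.7
```

jog_arm --pt "0 0 -0.004 0 0 0 -0.5" --pt "0 0 -0.01 0 0 0 -0.5" --pt "0 0 -0.015 0 0 0 -0.5" --pt "0 0 -0.015 0 0 0 -0.5" --pt "0 0 -0.015 0 0 0 -0.5"

```text
clock: 29.6
position: [0.4836, -0.3582, 0.093]
ee_rot: [0.707, 0.707, 0.0, 0.0]
ft_force: [-0.2, 0.5, -1.6]
grip_width: 0.67
grasp_force: 32.7
```

Run:
```python
from h import *
p=get_obs()["position"];print(p)
c=cam("wrist"); P=cloud(c); ok=(c["depth"]>0)&(abs(P[...,0]-p[0])<.032); slope(P,ok,p[:2],.13,.07,.11)
print(dome(P[(c["depth"]>0)&(P[...,2]<p[2]-.03)&(P[...,0]<.55)],(.484,-.359),.066,.056))
```

```text
[ 0.48357552 -0.35821626  0.09303282]
39642 slope deg [0.96 3.44] z at c0 0.0853
((483.5586853027344, -344.21466064453125), (63.972679138183594, 140.8111572265625), 0.6360768675804138)
(array([ 0.4835, -0.3572, -0.001 ]), 2808, np.float64(0.008))
```

jog_arm --pt "0.002 0 0 0 -0.02 0 -0.5" --pt "0.004 0 0 0 -0.04 0 -0.5" --pt "0.0048 0 0 0 -0.06 0 -0.5" --pt "0.0048 0 0 0 -0.06 0 -0.5" --pt "0.0048 0 0 0 -0.06 0 -0.5"

```text
clock: 30.07
position: [0.4837, -0.3525, 0.0926]
ee_rot: [0.706, 0.707, -0.021, 0.021]
ft_force: [0.4, -0.1, -2.2]
grip_width: 0.67
grasp_force: 32.7
```

jog_arm --pt "0.0003 0 0.004 0 0 0 -0.5" --pt "0.0006 0 0.008 0 0 0 -0.5" --pt "0.0008 0 0.012 0 0 0 -0.5" --pt "0.0008 0 0.0135 0 0 0 -0.5" --pt "0.0008 0 0.0135 0 0 0 -0.5"

```text
clock: 30.48
position: [0.4829, -0.3534, 0.0784]
ee_rot: [0.707, 0.707, -0.021, 0.021]
ft_force: [0.4, 0.7, -1.6]
grip_width: 0.671
grasp_force: 32.7
```

jog_arm --pt "0 0 0 0 0 0 -0.5" --pt "0 0 0 0 0 0 -0.5" --pt "0 0 0.0007 0 0 0 -0.5" --pt "0 0 0.0007 0 0 0 -0.5"

```text
clock: 30.82
position: [0.4834, -0.3534, 0.0784]
ee_rot: [0.707, 0.707, -0.021, 0.021]
ft_force: [0.3, 0.4, -1.4]
grip_width: 0.663
grasp_force: 32.7
```

Run:
```python
from h import *
o=get_obs();p=o["position"];print(p,o["ft_force"])
c=cam("wrist"); P=cloud(c); ok=(c["depth"]>0)&(abs(P[...,0]-p[0])<.032); slope(P,ok,p[:2],.13,.05,.09)
```

```text
[ 0.48341004 -0.35341587  0.07842109] [ 0.32017932  0.36781561 -1.4241477 ]
39787 slope deg [0.93 0.03] z at c0 0.0707
((483.48516845703125, -340.3619689941406), (63.830711364746094, 141.8729248046875), 0.07336965948343277)
```

jog_arm --pt "0 0 0.0006 0 0 0 -0.5" --pt "0 0 0.0006 0 0 0 -0.5" --pt "0 0 0.0006 0 0 0 -0.5"

```text
clock: 31.12
position: [0.4835, -0.3535, 0.0779]
ee_rot: [0.707, 0.707, -0.021, 0.021]
ft_force: [0.1, -1.0, 0.2]
grip_width: 0.672
grasp_force: 32.9
```

jog_arm --pt "0 0 0.0003 0 0 0 -0.5" --pt "0 0 0.0003 0 0 0 -0.5" --grip_force 20

```text
clock: 31.28
position: [0.4835, -0.3535, 0.0778]
ee_rot: [0.707, 0.707, -0.021, 0.021]
ft_force: [-0.7, 0.6, 3.5]
grip_width: 0.673
grasp_force: 33.2
```

jog_arm --pt "0 0 0 0 0 0 0.4" --pt "0 0 0 0 0 0 0.5" --pt "0 0 0 0 0 0 0.7" --pt "0 0 0 0 0 0 0.8" --pt "0 0 0 0 0 0 0.8"

```text
clock: 31.7
position: [0.4834, -0.3535, 0.0775]
ee_rot: [0.707, 0.707, -0.021, 0.021]
ft_force: [0.2, -0.2, -0.3]
grip_width: 0.9
grasp_force: 0.0
```

jog_arm --pt "0 0 0 0 0 0 0.8" --pt "0 0 0 0 0 0 0.8" --pt "0 0 0 0 0 0 0.8" --pt "0 0 0 0 0 0 0.8" --pt "0 0 0 0 0 0 0.8"

```text
clock: 32.12
position: [0.4834, -0.3534, 0.0775]
ee_rot: [0.707, 0.707, -0.021, 0.021]
ft_force: [0.2, -0.4, 0.8]
grip_width: 0.901
grasp_force: 0.0
```

```bash
cat > m.py <<'E'
from h import *
p=get_obs()["position"]; V=[]
for n in range(13):
    c=cam("wrist"); P=cloud(c); ok=(c["depth"]>0)&(abs(P[...,0]-p[0])<.032)
    q=P[ok&(abs(P[...,1]-p[1])<.13)&(P[...,2]>.05)&(P[...,2]<.09)]
    for _ in range(4):
        A=np.c_[q[:,:2],np.ones(len(q))]; s=np.linalg.lstsq(A,q[:,2],rcond=None)[0]; q=q[np.abs(q[:,2]-A@s)<.003]
    V.append(np.degrees(s[:2]))
V=np.array(V);print(V.round(1).tolist(),V.mean(0).round(2),get_obs()["clock"])
E
python3 m.py
```

```text
[[1.3, -2.5], [0.7, -3.6], [-0.0, -5.1], [0.3, -5.1], [0.8, -3.9], [0.9, -3.0], [0.8, -2.7], [0.6, -3.1], [0.4, -4.1], [0.3, -5.2], [0.1, -4.9], [0.3, -3.9], [0.6, -3.3]] [ 0.55 -3.89] 32.7667
```

The tilt has flipped to -3.9°, so the balance point is again midway: a net shift of -1.75 mm.

jog_arm --pt "0 0 0 0 0 0 0.5" --pt "0 0 0 0 0 0 0.3" --pt "0 0 0 0 0 0 0" --pt "0 0 0 0 0 0 -0.5" --pt "0 0 0 0 0 0 -0.5" --grip_force 30

```text
clock: 33.18
position: [0.4834, -0.3535, 0.0777]
ee_rot: [0.707, 0.707, -0.021, 0.021]
ft_force: [-1.9, 1.4, 4.1]
grip_width: 0.665
grasp_force: 31.8
```

jog_arm --pt "-0.0002 0 -0.004 0 0 0 -0.5" --pt "-0.0006 0 -0.01 0 0 0 -0.5" --pt "-0.0009 0 -0.015 0 0 0 -0.5" --pt "-0.0009 0 -0.015 0 0 0 -0.5" --pt "-0.0009 0 -0.015 0 0 0 -0.5"

```text
clock: 33.6
position: [0.4836, -0.3535, 0.093]
ee_rot: [0.707, 0.707, -0.021, 0.022]
ft_force: [0.2, 0.0, -1.7]
grip_width: 0.671
grasp_force: 32.8
```

Run:
```python
from h import *
o=get_obs();p=o["position"];print(p)
c=cam("wrist"); P=cloud(c); ok=(c["depth"]>0)&(abs(P[...,0]-p[0])<.032); slope(P,ok,p[:2],.13,.07,.11)
```

```text
[ 0.48361279 -0.35349912  0.09296018]
39384 slope deg [-0.07 -5.23] z at c0 0.0854
((483.5876159667969, -336.59136962890625), (63.90000534057617, 134.81532287597656), 0.06975502520799637)
```

jog_arm --pt "-0.002 0 0 0 0.03 0 -0.5" --pt "-0.003 0 0 0 0.06 0 -0.5" --pt "-0.0038 0 0 0 0.091 0 -0.5" --pt "-0.0038 0 0 0 0.091 0 -0.5" --pt "-0.0038 0 0 0 0.091 0 -0.5"

```text
clock: 34.07
position: [0.483, -0.3577, 0.0924]
ee_rot: [0.707, 0.707, 0.01, -0.011]
ft_force: [-0.1, 0.5, -1.8]
grip_width: 0.669
grasp_force: 32.8
```

jog_arm --pt "0 0 0 0 0 0 -0.5" --pt "0 0 0 0 0 0 -0.5"

```text
clock: 34.23
position: [0.4835, -0.3567, 0.0926]
ee_rot: [0.707, 0.707, 0.011, -0.011]
ft_force: [-0.2, -0.4, -1.4]
grip_width: 0.666
grasp_force: 32.8
```

Run:
```python
from h import *
o=get_obs();p=o["position"];print(p)
c=cam("wrist"); P=cloud(c); ok=(c["depth"]>0)&(abs(P[...,0]-p[0])<.032); slope(P,ok,p[:2],.13,.07,.11)
```

```text
[ 0.48349691 -0.35670997  0.09257345]
39425 slope deg [-0.13 -0.01] z at c0 0.085
((483.4852294921875, -338.87493896484375), (63.96406555175781, 135.5491180419922), 0.037480924278497696)
```

jog_arm --pt "-0.0001 0 0.004 0 0 0 -0.5" --pt "-0.0002 0 0.008 0 0 0 -0.5" --pt "-0.0004 0 0.012 0 0 0 -0.5" --pt "-0.0004 0 0.0135 0 0 0 -0.5" --pt "-0.0004 0 0.0135 0 0 0 -0.5"

```text
clock: 34.7
position: [0.483, -0.357, 0.0785]
ee_rot: [0.707, 0.707, 0.011, -0.012]
ft_force: [0.6, 0.4, -1.4]
grip_width: 0.668
grasp_force: 32.8
```

jog_arm --pt "0 0 0 0 0 0 -0.5" --pt "0 0 0 0 0 0 -0.5" --pt "0 0 0.0006 0 0 0 -0.5" --pt "0 0 0.0006 0 0 0 -0.5"

```text
clock: 35.03
position: [0.4834, -0.3572, 0.0787]
ee_rot: [0.707, 0.707, 0.011, -0.011]
ft_force: [0.7, -0.8, -1.4]
grip_width: 0.674
grasp_force: 32.8
```

jog_arm --pt "0 0 0.0005 0 0 0 -0.5" --pt "0 0 0.0005 0 0 0 -0.5" --pt "0 0 0.0005 0 0 0 -0.5"

```text
clock: 35.28
position: [0.4834, -0.3572, 0.0781]
ee_rot: [0.707, 0.707, 0.011, -0.011]
ft_force: [-0.6, 0.6, -2.1]
grip_width: 0.671
grasp_force: 32.8
```

Run:
```python
from h import *
o=get_obs();p=o["position"];print(p,o["ft_force"])
c=cam("wrist"); P=cloud(c); ok=(c["depth"]>0)&(abs(P[...,0]-p[0])<.032); slope(P,ok,p[:2],.13,.05,.09)
```

```text
[ 0.48335672 -0.3571663   0.07812201] [-0.57584377  0.6169867  -2.0870278 ]
39516 slope deg [-0.1   0.02] z at c0 0.0705
((483.3644104003906, -339.5440368652344), (63.871742248535156, 135.94418334960938), 0.0031584256794303656)
```

jog_arm --pt "0.0004 0 0 0 0 0 -0.5" --pt "0.0004 0 0 0 0 0 -0.5" --pt "0.0004 0 0.0004 0 0 0 -0.5" --pt "0.0004 0 0.0004 0 0 0 -0.5"

```text
clock: 35.67
position: [0.4834, -0.3568, 0.0778]
ee_rot: [0.707, 0.707, 0.011, -0.011]
ft_force: [0.1, 1.0, 0.1]
grip_width: 0.668
grasp_force: 33.0
```

jog_arm --pt "0 0 0.0003 0 0 0 -0.5" --pt "0 0 0.0003 0 0 0 -0.5" --grip_force 20

```text
clock: 35.83
position: [0.4834, -0.3568, 0.0777]
ee_rot: [0.707, 0.707, 0.011, -0.011]
ft_force: [-0.4, 1.2, 2.8]
grip_width: 0.666
grasp_force: 33.3
```

jog_arm --pt "0 0 0 0 0 0 0.4" --pt "0 0 0 0 0 0 0.5" --pt "0 0 0 0 0 0 0.7" --pt "0 0 0 0 0 0 0.8" --pt "0 0 0 0 0 0 0.8"

```text
clock: 36.25
position: [0.4834, -0.3568, 0.0774]
ee_rot: [0.707, 0.707, 0.011, -0.011]
ft_force: [0.2, 0.3, -0.2]
grip_width: 0.897
grasp_force: 0.0
```

jog_arm --pt "0 0 0 0 0 0 0.8" --pt "0 0 0 0 0 0 0.8" --pt "0 0 0 0 0 0 0.8" --pt "0 0 0 0 0 0 0.8" --pt "0 0 0 0 0 0 0.8"

```text
clock: 36.67
position: [0.4833, -0.3568, 0.0774]
ee_rot: [0.707, 0.707, 0.011, -0.011]
ft_force: [0.5, -0.8, -0.5]
grip_width: 0.898
grasp_force: 0.0
```

```bash
python3 m.py
```

```text
[[1.2, -0.6], [1.2, -1.0], [1.5, -1.7], [1.8, -2.4], [1.6, -3.1], [1.0, -3.7], [0.5, -4.0], [0.7, -3.9], [1.2, -3.5], [1.6, -2.9], [1.6, -2.2], [1.5, -1.6], [1.4, -1.1]] [ 1.28 -2.44] 37.3167
```

jog_arm --pt "0 0 0 0 0 0 0.8" --pt "0 0 0 0 0 0 0.8" --pt "0 0 0 0 0 0 0.8" --pt "0 0 0 0 0 0 0.8" --pt "0 0 0 0 0 0 0.8"

```text
clock: 37.73
position: [0.4834, -0.3568, 0.0775]
ee_rot: [0.707, 0.707, 0.011, -0.011]
ft_force: [-0.1, -0.3, -0.5]
grip_width: 0.9
grasp_force: 0.0
```

```bash
python3 m.py
```

```text
[[1.0, -3.8], [0.9, -3.8], [0.9, -3.5], [1.2, -3.0], [1.5, -2.4], [1.7, -1.9], [1.6, -1.4], [1.5, -1.1], [1.5, -0.9], [1.6, -0.9], [1.6, -1.2], [1.7, -1.6], [1.5, -2.1]] [ 1.4  -2.12] 38.3833
```

One more fine correction: about -1.3 mm along y and +1 mm along x.

jog_arm --pt "0 0 0 0 0 0 0.5" --pt "0 0 0 0 0 0 0.3" --pt "0 0 0 0 0 0 0" --pt "0 0 0 0 0 0 -0.5" --pt "0 0 0 0 0 0 -0.5" --grip_force 30

```text
clock: 38.8
position: [0.4834, -0.3568, 0.0777]
ee_rot: [0.707, 0.707, 0.011, -0.011]
ft_force: [-0.1, 0.6, 3.9]
grip_width: 0.671
grasp_force: 31.7
```

jog_arm --pt "0 0 -0.004 0 0 0 -0.5" --pt "0.0001 0 -0.007 0 0 0 -0.5" --pt "0.0003 0 -0.01 0 0 0 -0.5" --pt "0.0003 0 -0.01 0 0 0 -0.5" --pt "0.0003 0 -0.01 0 0 0 -0.5"

```text
clock: 39.22
position: [0.4835, -0.3568, 0.0876]
ee_rot: [0.707, 0.707, 0.011, -0.011]
ft_force: [-0.3, 0.1, -1.5]
grip_width: 0.671
grasp_force: 32.7
```

Run:
```python
from h import *
o=get_obs();p=o["position"];print(p)
c=cam("wrist"); P=cloud(c); ok=(c["depth"]>0)&(abs(P[...,0]-p[0])<.032); slope(P,ok,p[:2],.13,.065,.10)
```

```text
[ 0.48346159 -0.35678961  0.08761908]
39183 slope deg [ 1.05 -3.7 ] z at c0 0.0802
((483.6122131347656, -337.771484375), (135.37118530273438, 63.847312927246094), 88.7563705444336)
```

jog_arm --pt "-0.002 0.0007 0 0.01 0.03 0 -0.5" --pt "-0.003 0.0014 0 0.018 0.065 0 -0.5" --pt "-0.003 0.0014 0 0.018 0.065 0 -0.5" --pt "-0.003 0.0014 0 0.018 0.065 0 -0.5" --pt "-0.003 0.0014 0 0.018 0.065 0 -0.5"

```text
clock: 39.68
position: [0.4846, -0.3597, 0.0871]
ee_rot: [0.706, 0.706, 0.027, -0.04]
ft_force: [-0.9, -0.1, -0.7]
grip_width: 0.669
grasp_force: 32.8
```

jog_arm --pt "0 0 0 0 0 0 -0.5" --pt "0 0 0 0 0 0 -0.5"

```text
clock: 39.85
position: [0.4849, -0.3593, 0.0874]
ee_rot: [0.706, 0.707, 0.028, -0.04]
ft_force: [0.2, 0.5, -0.5]
grip_width: 0.669
grasp_force: 32.8
```

Run:
```python
from h import *
o=get_obs();p=o["position"];print(p,Rn.from_quat(o["ee_rot"]).as_matrix().round(3)[2])
c=cam("wrist"); P=cloud(c); ok=(c["depth"]>0)&(abs(P[...,0]-p[0])<.032); slope(P,ok,p[:2],.13,.065,.10)
```

```text
[ 0.4848704  -0.35934632  0.08737682] [ 0.096 -0.018 -0.995]
39170 slope deg [0.01 0.03] z at c0 0.0799
((484.59661865234375, -339.3359375), (63.80147171020508, 135.512451171875), 1.614366054534912)
```

jog_arm --pt "-0.0008 0 0.003 0 0 0 -0.5" --pt "-0.0011 0.0001 0.006 0 0 0 -0.5" --pt "-0.0014 0.0002 0.0088 0 0 0 -0.5" --pt "-0.0014 0.0002 0.0088 0 0 0 -0.5" --pt "-0.0014 0.0002 0.0088 0 0 0 -0.5"

```text
clock: 40.32
position: [0.4847, -0.3603, 0.0782]
ee_rot: [0.706, 0.706, 0.028, -0.041]
ft_force: [0.3, -0.6, -1.7]
grip_width: 0.67
grasp_force: 32.7
```

jog_arm --pt "0 0 0 0 0 0 -0.5" --pt "0 0 0.0005 0 0 0 -0.5" --pt "0 0 0.0005 0 0 0 -0.5" --pt "0 0 0.0005 0 0 0 -0.5"

```text
clock: 40.65
position: [0.4848, -0.3602, 0.078]
ee_rot: [0.706, 0.706, 0.028, -0.04]
ft_force: [0.3, -1.0, -1.9]
grip_width: 0.671
grasp_force: 32.7
```

Run:
```python
from h import *
o=get_obs();p=o["position"];print(p,o["ft_force"])
c=cam("wrist"); P=cloud(c); ok=(c["depth"]>0)&(abs(P[...,0]-p[0])<.032); slope(P,ok,p[:2],.13,.05,.09)
```

```text
[ 0.48478582 -0.36024657  0.07799034] [ 0.33908023 -0.98091239 -1.86634203]
39169 slope deg [0.01 0.04] z at c0 0.0705
((484.5425720214844, -340.38800048828125), (63.86799621582031, 135.98643493652344), 1.7545523643493652)
```

jog_arm --pt "0 0 0.0004 0 0 0 -0.5" --pt "0 0 0.0004 0 0 0 -0.5" --pt "0 0 0.0004 0 0 0 -0.5" --grip_force 20

```text
clock: 40.95
position: [0.4849, -0.3603, 0.0777]
ee_rot: [0.706, 0.706, 0.028, -0.04]
ft_force: [0.0, -0.2, -1.0]
grip_width: 0.672
grasp_force: 32.9
```

jog_arm --pt "0 0 0 0 0 0 0.4" --pt "0 0 0 0 0 0 0.5" --pt "0 0 0 0 0 0 0.7" --pt "0 0 0 0 0 0 0.8" --pt "0 0 0 0 0 0 0.8"

```text
clock: 41.37
position: [0.4848, -0.3603, 0.0776]
ee_rot: [0.706, 0.706, 0.028, -0.04]
ft_force: [-0.4, 0.4, 0.3]
grip_width: 0.903
grasp_force: 0.0
```

jog_arm --pt "0 0 0 0 0 0 0.8" --pt "0 0 0 0 0 0 0.8" --pt "0 0 0 0 0 0 0.8" --pt "0 0 0 0 0 0 0.8" --pt "0 0 0 0 0 0 0.8"

```text
clock: 41.78
position: [0.4848, -0.3603, 0.0776]
ee_rot: [0.706, 0.706, 0.028, -0.04]
ft_force: [-0.9, -0.5, 0.7]
grip_width: 0.899
grasp_force: 0.0
```

```bash
python3 m.py
```

```text
[[-3.6, 2.6], [-2.6, 1.8], [-2.3, 1.5], [-3.0, 1.8], [-3.4, 2.7], [-2.1, 3.9], [-0.8, 5.0], [-0.7, 5.1], [-1.9, 4.1], [-3.1, 3.1], [-3.0, 2.3], [-2.6, 2.0], [-2.8, 2.2]] [-2.45  2.92] 42.4333
```

Now (-2.5°, +2.9°). That is a gain of about 2.5°/mm, so the balance needs +1.1 mm in y and -0.9 mm in x. One more fine step.

jog_arm --pt "0 0 0 0 0 0 0.5" --pt "0 0 0 0 0 0 0.3" --pt "0 0 0 0 0 0 0" --pt "0 0 0 0 0 0 -0.5" --pt "0 0 0 0 0 0 -0.5" --grip_force 30

```text
clock: 42.85
position: [0.4848, -0.3604, 0.0778]
ee_rot: [0.706, 0.706, 0.028, -0.04]
ft_force: [-0.9, -0.0, 1.6]
grip_width: 0.673
grasp_force: 32.1
```

jog_arm --pt "0.0003 0 -0.003 0 0 0 -0.5" --pt "0.0005 0 -0.005 0 0 0 -0.5" --pt "0.0006 0 -0.006 0 0 0 -0.5" --pt "0.0006 0 -0.006 0 0 0 -0.5" --pt "0.0006 0 -0.006 0 0 0 -0.5"

```text
clock: 43.27
position: [0.4849, -0.3602, 0.0836]
ee_rot: [0.706, 0.706, 0.028, -0.04]
ft_force: [-0.4, 0.4, -2.6]
grip_width: 0.667
grasp_force: 32.5
```

Run:
```python
from h import *
o=get_obs();p=o["position"];print(p,Rn.from_quat(o["ee_rot"]).as_matrix().round(3)[2])
c=cam("wrist"); P=cloud(c); ok=(c["depth"]>0)&(abs(P[...,0]-p[0])<.032); slope(P,ok,p[:2],.13,.06,.10)
```

```text
[ 0.48489699 -0.36016068  0.08358091] [ 0.096 -0.018 -0.995]
39477 slope deg [-0.73  5.07] z at c0 0.0758
((484.8578186035156, -342.75433349609375), (63.77678298950195, 136.4181365966797), 0.02072470635175705)
```

jog_arm --pt "0.002 -0.0006 0 -0.006 -0.04 0 -0.5" --pt "0.003 -0.0012 0 -0.013 -0.088 0 -0.5" --pt "0.003 -0.0012 0 -0.013 -0.088 0 -0.5" --pt "0.003 -0.0012 0 -0.013 -0.088 0 -0.5" --pt "0.003 -0.0012 0 -0.013 -0.088 0 -0.5"

```text
clock: 43.73
position: [0.4837, -0.3572, 0.084]
ee_rot: [0.707, 0.707, 0.001, -0.005]
ft_force: [0.0, -0.7, -1.4]
grip_width: 0.666
grasp_force: 32.5
```

jog_arm --pt "0 0 0 0 0 0 -0.5" --pt "0 0 0 0 0 0 -0.5"

```text
clock: 43.9
position: [0.4835, -0.3578, 0.0839]
ee_rot: [0.707, 0.707, 0.001, -0.005]
ft_force: [0.1, 0.1, -2.9]
grip_width: 0.673
grasp_force: 32.5
```

Run:
```python
from h import *
o=get_obs();p=o["position"];print(p,Rn.from_quat(o["ee_rot"]).as_matrix().round(3)[2])
c=cam("wrist"); P=cloud(c); ok=(c["depth"]>0)&(abs(P[...,0]-p[0])<.032); slope(P,ok,p[:2],.13,.06,.10)
```

```text
[ 0.48352064 -0.35777475  0.08387757] [ 0.008 -0.005 -1.   ]
39469 slope deg [-0.02  0.04] z at c0 0.0762
((483.51580810546875, -341.5785827636719), (137.44105529785156, 63.893951416015625), 89.9749526977539)
```

jog_arm --pt "0.0009 0.0001 0.002 0 0 0 -0.5" --pt "0.0009 0.0001 0.004 0 0 0 -0.5" --pt "0.0009 0.0001 0.0052 0 0 0 -0.5" --pt "0.0009 0.0001 0.0052 0 0 0 -0.5" --pt "0.0009 0.0001 0.0052 0 0 0 -0.5"

```text
clock: 44.37
position: [0.4837, -0.3563, 0.0786]
ee_rot: [0.707, 0.707, 0.001, -0.005]
ft_force: [0.7, 0.4, -1.3]
grip_width: 0.668
grasp_force: 32.6
```

jog_arm --pt "0 0 0 0 0 0 -0.5" --pt "0 0 0.0004 0 0 0 -0.5" --pt "0 0 0.0004 0 0 0 -0.5"

```text
clock: 44.62
position: [0.4838, -0.3563, 0.0783]
ee_rot: [0.707, 0.707, 0.001, -0.005]
ft_force: [-0.0, 0.1, -1.2]
grip_width: 0.67
grasp_force: 32.6
```

Run:
```python
from h import *
o=get_obs();p=o["position"];print(p,o["ft_force"])
c=cam("wrist"); P=cloud(c); ok=(c["depth"]>0)&(abs(P[...,0]-p[0])<.032); slope(P,ok,p[:2],.13,.05,.09)
```

```text
[ 0.4837981  -0.3562717   0.07832768] [-0.0184965   0.13708103 -1.24180893]
39553 slope deg [-0.    0.02] z at c0 0.0707
((483.8338928222656, -339.5330505371094), (63.821929931640625, 136.3919677734375), 0.023964140564203262)
```

jog_arm --pt "-0.0005 -0.0001 0 0 0 0 -0.5" --pt "-0.0005 -0.0001 0 0 0 0 -0.5" --pt "-0.0005 -0.0001 0.0005 0 0 0 -0.5" --pt "-0.0005 -0.0001 0.0005 0 0 0 -0.5"

```text
clock: 45.0
position: [0.4837, -0.3569, 0.0779]
ee_rot: [0.707, 0.707, 0.001, -0.005]
ft_force: [-0.2, -0.2, 0.3]
grip_width: 0.668
grasp_force: 32.7
```

jog_arm --pt "0 0 0.0003 0 0 0 -0.5" --pt "0 0 0.0003 0 0 0 -0.5" --pt "0 0 0.0003 0 0 0 -0.5" --grip_force 20

```text
clock: 45.25
position: [0.4838, -0.3569, 0.0778]
ee_rot: [0.707, 0.707, 0.001, -0.004]
ft_force: [-1.1, 1.0, 2.6]
grip_width: 0.669
grasp_force: 33.0
```

jog_arm --pt "0 0 0 0 0 0 0.4" --pt "0 0 0 0 0 0 0.5" --pt "0 0 0 0 0 0 0.7" --pt "0 0 0 0 0 0 0.8" --pt "0 0 0 0 0 0 0.8"

```text
clock: 45.67
position: [0.4837, -0.3567, 0.0775]
ee_rot: [0.707, 0.707, 0.001, -0.005]
ft_force: [-0.5, -0.3, 0.3]
grip_width: 0.899
grasp_force: 0.0
```

jog_arm --pt "0 0 0 0 0 0 0.8" --pt "0 0 0 0 0 0 0.8" --pt "0 0 0 0 0 0 0.8" --pt "0 0 0 0 0 0 0.8" --pt "0 0 0 0 0 0 0.8"

```text
clock: 46.08
position: [0.4836, -0.3568, 0.0775]
ee_rot: [0.707, 0.707, 0.001, -0.005]
ft_force: [-0.7, -0.1, -0.3]
grip_width: 0.899
grasp_force: 0.0
```

```bash
python3 m.py
```

```text
[[0.8, 0.7], [0.7, 0.5], [0.5, 0.3], [0.4, 0.2], [0.4, 0.1], [0.5, 0.1], [0.7, 0.2], [0.7, 0.4], [0.7, 0.6], [0.5, 0.8], [0.4, 1.0], [0.4, 1.2], [0.5, 1.4]] [0.56 0.58] 46.7333
```

The board is level, within about 1°. Retreating straight up, then the final check.

jog_arm --pt "0 0 -0.005 0 0 0 0.8" --pt "0 0 -0.015 0 0 0 0.8" --pt "0 0 -0.035 0 0 0 0.8" --pt "0 0 -0.07 0 0 0 0.8" --pt "0 0 -0.1 0 0 0 0.8"

```text
clock: 47.15
position: [0.4839, -0.3578, 0.1798]
ee_rot: [0.707, 0.707, 0.001, -0.005]
ft_force: [1.8, -1.1, -0.2]
grip_width: 0.901
grasp_force: 0.0
```

jog_arm --pt "0 0 -0.04 0 0 0 0.8" --pt "0 0 -0.06 0 0 0 0.8" --pt "0 0 -0.06 0 0 0 0.8" --pt "0 0 -0.06 0 0 0 0.8" --pt "0 0 -0.06 0 0 0 0.8"

```text
clock: 47.57
position: [0.4842, -0.3578, 0.2372]
ee_rot: [0.707, 0.707, 0.001, -0.005]
ft_force: [0.5, -0.2, -0.1]
grip_width: 0.9
grasp_force: 0.0
```

jog_arm --pt "0 0 0 0 0 0 0.8" --pt "0 0 0 0 0 0 0.8" --pt "0 0 0 0 0 0 0.8" --pt "0 0 0 0 0 0 0.8" --pt "0 0 0 0 0 0 0.8"

```text
clock: 47.98
position: [0.4843, -0.358, 0.2372]
ee_rot: [0.707, 0.707, 0.001, -0.005]
ft_force: [-0.3, 0.1, -0.2]
grip_width: 0.901
grasp_force: 0.0
```

Run:
```python
from h import *
for n in("wrist","wrist","wrist","scene"):
    c=cam(n); P=cloud(c); ok=(c["depth"]>0)&(abs(P[...,0]-.484)<.032); slope(P,ok,(.484,-.358),.13,.05,.09)
slope(P,c["depth"]>0,(.446,.3623),.11,.06,.09); print(dome(P[c["depth"]>0],(.446,.3623),.085,.066))
save(c,"s9.png"); print(get_obs()["clock"])
```

```text
11269 slope deg [0.52 1.29] z at c0 0.0701
((483.30938720703125, -371.4225158691406), (57.946990966796875, 198.82989501953125), 0.04854650795459747)
11259 slope deg [0.53 1.12] z at c0 0.0701
((483.28497314453125, -371.67938232421875), (57.96123123168945, 199.27244567871094), 0.031633228063583374)
11261 slope deg [0.57 0.94] z at c0 0.0701
((483.28961181640625, -371.04010009765625), (57.94247817993164, 197.9719696044922), 0.04737016186118126)
733 slope deg [-1.49  0.61] z at c0 0.0695
((485.46673583984375, -370.78564453125), (197.78765869140625, 59.06396484375), 89.90574645996094)
1253 slope deg [-0.69 -0.21] z at c0 0.0741
((448.37701416015625, 362.50604248046875), (159.60031127929688, 97.61857604980469), 74.6583251953125)
(array([0.4278, 0.3685, 0.0257]), 1366, np.float64(0.083))
48.1833
```

View pics/s9.png

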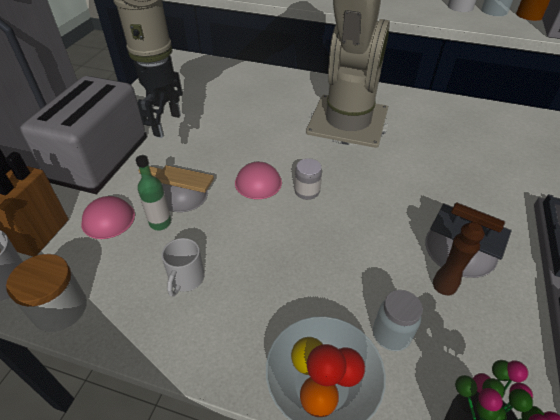

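The board is level on the small steel bowl at (185,185) and the press is level on the large bowl at (468,240). Both are clear of everything else, and so is the arm.

```bash
python3 -c "
from workcell import workorder
print(workorder.hand_in())"
```

```text
the job is handed in; nothing more can be done
None
```

I handed in the job at about 48 s on the robot's clock: the press is balanced on the larger bowl and the board on the smaller steel bowl, each within about 1.5° of level at the last check, with the arm clear; no verdict came back.

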